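# Sort the copper offcuts and put out the full rivet tin

### The job

Clear up the offcuts by the bench shear: lay the two square copper bars flat on the floor of the long rectangular tray and put the two round copper slugs on the floor of the round dish, nothing on top of anything else. Of the two identical closed tins one is full of rivets and the other is empty: lift them to find out which is heavy, stand only the full one upright in the middle of the cork pad, and leave the empty one standing upright on the bare bench.

Things in the scene. Friction and masses are not known exactly. Their poses are not given: they have to be found in the camera images.
- bar_1_center (a point): a short length of square copper bar, 64 x 22 x 22 mm, about 0.28 kg, lying flat on the bench; this point is its centre (11 mm up); its x axis runs along the 64 mm length, z is up
- bar_2_center (a point): a short length of square copper bar, 64 x 22 x 22 mm, about 0.28 kg, lying flat on the bench; this point is its centre (11 mm up); its x axis runs along the 64 mm length, z is up
- slug_1_center (a point): a round copper slug (short piece of round bar), 36 mm diameter, 30 mm tall, about 0.27 kg, standing on end on the bench; this point is its centre (15 mm up)
- slug_2_center (a point): a round copper slug (short piece of round bar), 36 mm diameter, 30 mm tall, about 0.27 kg, standing on end on the bench; this point is its centre (15 mm up)
- tin_1_center (a point): one of two identical-looking closed steel tins, plain round, 60 mm diameter (61 mm over the lid rim, which is the top 13 mm), 54 mm tall, lid shut, standing upright; this point is its centre (27 mm up). One of the two, not necessarily this one, is full (about 0.4 to 0.6 kg), the other is empty (about 0.1 kg)
- tin_2_center (a point): one of two identical-looking closed steel tins, plain round, 60 mm diameter (61 mm over the lid rim, which is the top 13 mm), 54 mm tall, lid shut, standing upright; this point is its centre (27 mm up). One of the two, not necessarily this one, is full (about 0.4 to 0.6 kg), the other is empty (about 0.1 kg)
- trough: the long rectangular aluminium tray for bar lengths, fixed to the bench, 92 mm (its x) by 188 mm (its y) outside, rim 18 mm above the bench, walls 4 mm, floor 4 mm above the bench (inside 84 x 180 mm); origin under its middle at bench height. Wide enough for one bar along it, long enough for two end to end
- dish: the round aluminium dish for slugs, fixed to the bench, 148 mm across at the rim, rim 18 mm above the bench, wall 4 mm, floor 4 mm above the bench and about 134 mm across inside; origin under its middle at bench height
- pad: the square cork pad for the full tin, fixed to the bench, 94 x 94 mm, 14 mm thick with a flat top; origin at the middle of its underside, at bench height
There are look-alikes about, which are no part of the job. What is shaped like the part that bears bar_2_center but black or blue is not meant.

How it is judged:
By the outcome, as a careful person would: the job done as asked, in the order asked, and still so for the second after the job is handed in, with the robot touching nothing.
It also fails if it takes over 134 s, if anything falls off the work surface, if the arm or the gripper's body presses on something with over 40 N, if the wrist force passes 120 N, or if a joint passes its speed limit or range.

### The arm

A 6-joint arm with a two-finger parallel gripper is mounted at the origin on the work surface. World frame = base frame: x ahead of the robot, y to its left, z up, the work surface at z = 0. Lengths are in m, angles in rad, forces in N, time in s.
With the tool pointing down it reaches from about 0.35 to 0.975 m from the base axis. Payload 4.9 kg.
Tool frame: the origin (TCP) lies midway between the tips of the shut fingers; the grasp point (between the pads) lies manip.grip_depth behind it (manip.grip_depth is the distance from the TCP to the grasp point, in m); z points along the fingers, x is the direction in which the jaws open and shut, and the axes are right-handed (so a half turn about z gives the same grasp; the last joint's range is limited). The gripper opens to 85 mm and grips with 20 to 120 N. Pads are 22 mm wide; open, the fingers measure 114 mm over their backs; the gripper's body (76 mm by 85 mm) begins 54 mm behind the grasp point. The pads swing forward as they close: fully open they stand 13 mm farther back than shut.
Start: joints at [1.128, 0.053, 1.613, -0, 1.476, -0.119], TCP at [0.199, 0.593, 0.231] pointing down, gripper open.
Joint ranges: [-3.01, 3.01], [-1.01, 2.22], [0.06, 2.58], [-1.02, 4.17], [0.09, 2.62], [-3.14, 3.14]. Speed limits (rad/s): [2.57, 2.57, 3.14, 3.14, 3.14, 3.14].

### API

Orientations are given as a unit quaternion [w, x, y, z].
In Python, from plant import state, grab_frame, ticket, manip gives the robot as it stands.
- The arm moves only by the tool carry_out, never from a script. Its argument "moves" is a list that holds one entry, the list of rows, each a list of 7 numbers: the turn, a rotation vector about the tool's x, y, z each as a share of 5 degrees, from -1 to 1, then the shift along the tool's x, y, z each as a share of 0.04 m, from -1 to 1, then the gripper command: -1 is shut, 1 is fully open, values between are in proportion. A call has 1 to 8 rows; each row shifts and turns the commanded pose from where the row before left it, along the tool's axes as they then stand; what a row does not reach is not made up. A row lasts 1/12 s, in which the tool goes at most 41.7 mm and 7.16 degrees, less where a joint would pass 70% of its speed; a pose out of reach is approached as far as the arm can. A call with a number of a shift or a turn outside -1 to 1 is refused whole. A call with a gripper value outside its range is refused whole. The fingers move at their own pace and stop on an object; the grip force is fixed at half the most. Time passes only in rows, so rows that do not move let the fingers close. It gives the time, the measured TCP pose, the force and the opening at its end, in the units of the state.
- state(): the state, without advancing time (a new reading comes with each control period).
- grab_frame(name): name is "scene" or "side" or "wrist"; returns a dict with "frame" (384x512x3 uint8, red, green, blue), "z_map" (384x512 float32, m along the optical axis (not along the pixel's ray), 0 where there is no reading), "K" (3x3 intrinsics, pixels), "k1" (the pictures are not rectified: a ray, as slopes to the right and down, at radius r is drawn at 1 + k1 r^2 times it, then the intrinsics apply), "world_from_camera" (4x4, takes a point from camera to world coordinates); the wrist camera has in their place "hand_eye" (4x4, takes a point from camera to tool coordinates, whose origin is the TCP and whose axes are the tool frame's). Camera axes: x right, y down, z forward; pixel columns grow to the right and rows downward; lengths in m; the calibration is good to about 2 mm. A picture is of the moment at which its call begins: read the wrist's pose just before it.
- ticket.job_done(): hands the job in, once; it reports no verdict.
The state is a dict: "time": time; "joint_pos": joint angles; "joint_vel": joint speeds; "joint_efforts": joint torques, N m; "tool_pos": TCP position; "tool_rot": TCP orientation; "contact_force": force on the tool from outside, world axes, zero at the start; "ft_torque": the same for the moment, N m; "gripper_width": opening from 0.0 (shut) to 1.0 (fully open).
Only numpy, scipy, OpenCV 4.12 (cv2) and the standard library are available. Lean on these libraries where they do the work, as an engineer would, in place of code of your own. Each camera call takes 0.05 s, during which the arm holds its last target.

## Working session

There is one attempt and no reset: what is moved stays moved. The work goes in short steps, Python scripts to look and compute and a tool call to move; the robot and the scene stay as the last step left them, time stands still between calls to the robot, and variables do not carry over. Pictures are saved under pics/ and viewed, and the job is handed in when it is done.

Besides the shell and the picture viewer there is one more tool, called after ">>>" by a JSON object that holds its "op" and its "data". carry_out: Moves the arm, as the interface text tells. Shift numbers are shares of 0.04 m and turn numbers shares of 5 degrees, none past 1 either way. Its arguments: {"type":"object","properties":{"moves":{"type":"array"}},"required":["moves"]}

```bash
ls; mkdir -p pics; python3 - <<'E'
from plant import state, grab_frame, ticket, manip
import cv2,numpy as np
print(state()); print(manip.grip_depth, [a for a in dir(manip) if a[0]!='_'])
for n in ("scene","side","wrist"):
    f=grab_frame(n); cv2.imwrite(f"pics/{n}0.png",cv2.resize(f["frame"][:,:,::-1],(800,600),interpolation=cv2.INTER_CUBIC))
    np.savez(f"{n}0.npz",**f)
    print(n,f["K"],f["k1"],f.get("world_from_camera",f.get("hand_eye")))
E
```

```text
pics
{'time': 0.0, 'joint_pos': array([ 1.12799282e+00,  5.33708935e-02,  1.61429372e+00,  4.12351575e-05,
        1.47595968e+00, -1.19022672e-01]), 'joint_vel': array([-0.00123264, -0.00052966, -0.00367956,  0.00044373, -0.00104573,
       -0.00137265]), 'joint_efforts': array([-2.11911254e-03, -3.93704474e+01, -3.70159328e+01, -3.19015207e-04,
        7.24654034e-03,  1.00346713e-05]), 'tool_pos': array([0.19858439, 0.59196833, 0.23005446]), 'tool_rot': array([ 4.73038851e-04,  8.11836062e-01,  5.83884557e-01, -8.99195626e-04]), 'contact_force': array([-0.46429842,  0.23031959,  0.09613886]), 'ft_torque': array([-0.01786404, -0.03302965,  0.00696125]), 'gripper_width': 1.0014684855687848}
0.0187 ['IKError', 'grip_depth']
scene [[373.16821952   0.         253.18714895]
 [  0.         373.16821952 198.60756875]
 [  0.           0.           1.        ]] -0.03455878504396492 [[ 0.34166705  0.61568258 -0.71006942  1.41031326]
 [ 0.93973021 -0.2343115   0.24900853 -0.30061684]
 [-0.01306722 -0.7523517  -0.65863204  0.79881411]
 [ 0.          0.          0.          1.        ]]
side [[403.3143454    0.         252.74078897]
 [  0.         403.3143454  191.70459147]
 [  0.           0.           1.        ]] 0.024907093155306176 [[ 0.90019656 -0.22242856  0.37439509  0.20015502]
 [-0.43528613 -0.43367629  0.78895555 -0.85070978]
 [-0.01311997 -0.87318407 -0.48721397  0.59166524]
 [ 0.          0.          0.          1.        ]]
wrist [[330.8887898    0.         253.47783158]
 [  0.         330.8887898  196.14674623]
 [  0.           0.           1.        ]] -0.007850461764778808 [[ 9.99999971e-01  1.42353969e-05 -2.40490268e-04 -1.20032613e-03]
 [ 4.84470825e-05  9.65976305e-01  2.58630578e-01 -6.62170916e-02]
 [ 2.35989610e-04 -2.58630582e-01  9.65976276e-01 -1.42596605e-01]
 [ 0.00000000e+00  0.00000000e+00  0.00000000e+00  1.00000000e+00]]
```

View pics/scene0.png

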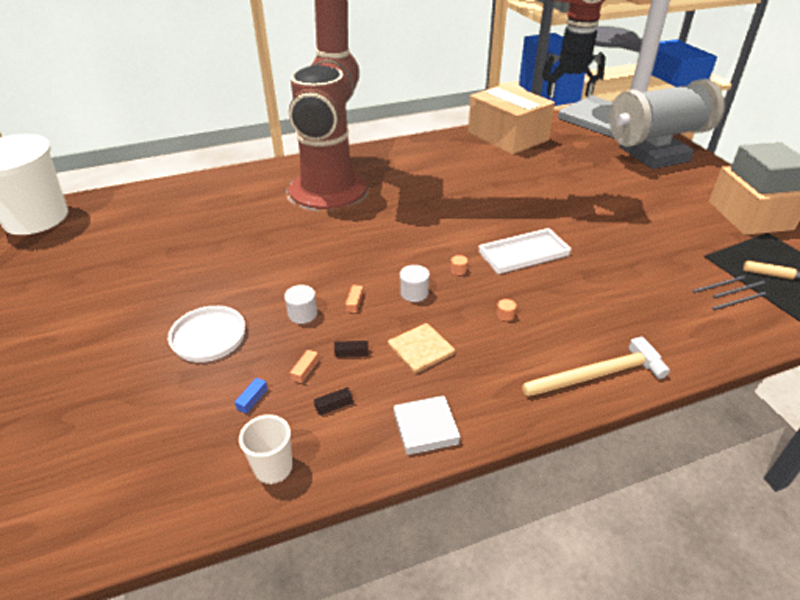

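View pics/side0.png

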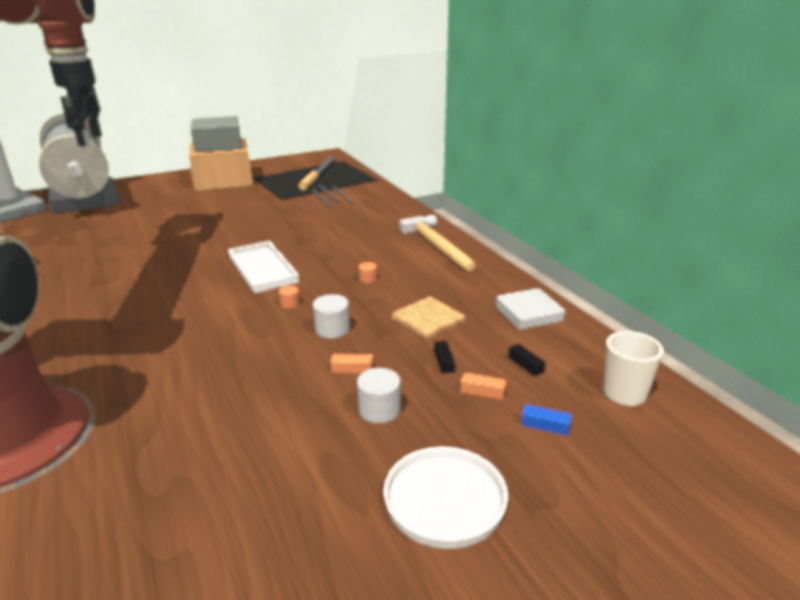

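View pics/wrist0.png

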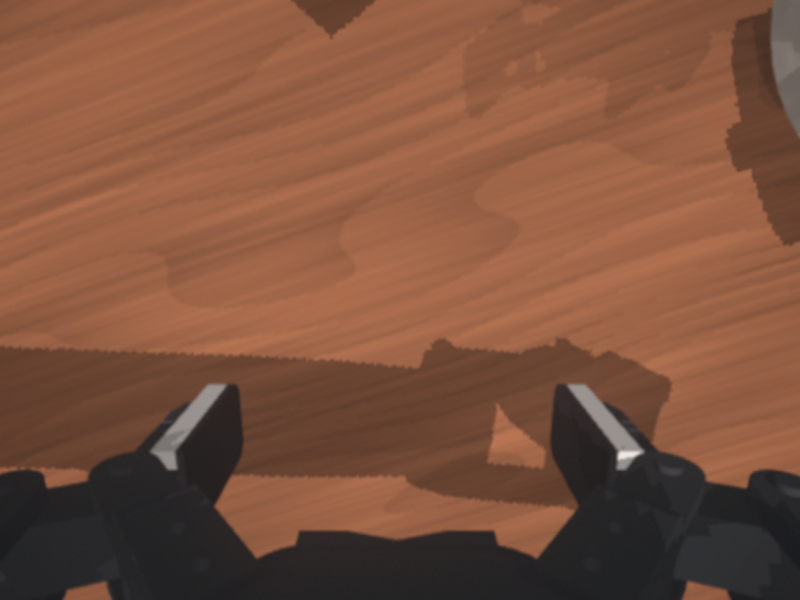

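The scene view (800x600 pixels) shows:
- **Bars:** copper at (355,298) and (305,366). The black and blue bars are decoys.
- **Slugs:** (459,265) and (507,310).
- **Tins:** (301,304) and (414,283).
- **Destinations:** the dish at (207,333), the tray at (525,250) and the cork pad at (421,347). A white block at (427,425) is a decoy.

Next I'll measure these with the depth maps.

```bash
cat > h.py <<'E'
import numpy as np,cv2
from scipy.spatial.transform import Rotation as R
def cloud(f,T=None):
    T=f["world_from_camera"] if T is None else T
    h,w=f["z_map"].shape
    u,v=np.meshgrid(np.arange(w),np.arange(h))
    p=np.stack([u,v],-1).reshape(-1,1,2).astype(np.float64)
    n=cv2.undistortPoints(p,f["K"],np.array([float(f["k1"]),0,0,0])).reshape(h,w,2)
    z=f["z_map"].astype(float)
    P=np.concatenate([n*z[...,None],z[...,None]],-1)
    W=P@T[:3,:3].T+T[:3,3]; W[z<=0]=np.nan
    return W
def Ttool(s):
    q=s["tool_rot"];T=np.eye(4);T[:3,:3]=R.from_quat([q[1],q[2],q[3],q[0]]).as_matrix();T[:3,3]=s["tool_pos"];return T
def comps(mask,minn=20):
    n,l,st,c=cv2.connectedComponentsWithStats(mask.astype(np.uint8))
    return [(l==i,st[i],c[i]) for i in range(1,n) if st[i][4]>=minn]
E
python3 - <<'E'
from h import *
for n in ("scene","side"):
    f=dict(np.load(f"{n}0.npz")); W=cloud(f)
    hsv=cv2.cvtColor(f["frame"],cv2.COLOR_RGB2HSV)
    reg=(W[...,0]>0.15)&(W[...,0]<1.1)&(abs(W[...,1])<0.7)
    tab=reg&(abs(W[...,2])<0.02)
    print(n,"table z med",np.nanmedian(W[...,2][tab]))
    for m,st,c in comps(reg&(W[...,2]>0.006)&(W[...,2]<0.12),25):
        P=W[m]; zt=np.percentile(P[:,2],97); 
        top=P[P[:,2]>zt-0.006]
        r=cv2.minAreaRect((top[:,:2]*1000).astype(np.float32))
        print(c.round(),st[4],"z97 %.3f"%zt,"mean",P.mean(0).round(3),"rect mm",np.round(r[0],0),np.round(r[1],0),round(r[2]),"rgb",f["frame"][m].mean(0).round())
E
```

```text
scene table z med -0.0003482361890622676
[335. 160.] 403 z97 0.020 mean [0.467 0.349 0.013] rect mm [463. 350.] [ 98. 190.] 2 rgb [241. 235. 232.]
[294. 169.] 100 z97 0.032 mean [0.475 0.178 0.024] rect mm [469. 181.] [32. 39.] 83 rgb [228. 165. 116.]
[265. 180.] 350 z97 0.056 mean [0.521 0.054 0.041] rect mm [511.  59.] [56. 57.] 70 rgb [216. 209. 206.]
[192. 194.] 384 z97 0.056 mean [ 0.503 -0.184  0.041] rect mm [ 491. -182.] [56. 59.] 77 rgb [215. 208. 205.]
[227. 190.] 120 z97 0.024 mean [ 0.5   -0.072  0.019] rect mm [494. -70.] [22. 64.] 59 rgb [233. 178. 124.]
[324. 197.] 124 z97 0.032 mean [0.649 0.204 0.024] rect mm [644. 207.] [33. 33.] 33 rgb [229. 168. 116.]
[132. 212.] 389 z97 0.019 mean [ 0.485 -0.376  0.013] rect mm [ 489. -376.] [146. 149.] 90 rgb [236. 228. 224.]
[269. 222.] 748 z97 0.016 mean [0.679 0.006 0.013] rect mm [675.   7.] [96. 95.] 12 rgb [250. 228. 169.]
[385. 236.] 972 z97 0.027 mean [0.855 0.289 0.021] rect mm [834. 274.] [270.  88.] 79 rgb [237. 219. 179.]
[225. 222.] 194 z97 0.024 mean [ 0.638 -0.121  0.018] rect mm [ 635. -120.] [64. 26.] 69 rgb [68
[... 1403 characters left out ...]
6. -311.] [76. 72.] 47 rgb [223. 212. 190.]
[284. 228.] 198 z97 0.026 mean [ 0.628 -0.127  0.021] rect mm [ 632. -119.] [64. 22.] 72 rgb [49. 40. 36.]
[336. 229.] 271 z97 0.026 mean [ 0.742 -0.19   0.019] rect mm [ 745. -186.] [25. 63.] 6 rgb [46. 38. 34.]
[238. 247.] 1082 z97 0.058 mean [ 0.484 -0.165  0.036] rect mm [ 488. -183.] [59. 60.] 33 rgb [214. 191. 171.]
[309. 246.] 321 z97 0.026 mean [ 0.643 -0.218  0.019] rect mm [ 646. -213.] [25. 63.] 48 rgb [234. 154.  99.]
[349. 267.] 396 z97 0.026 mean [ 0.679 -0.323  0.02 ] rect mm [ 682. -319.] [25. 65.] 43 rgb [ 64. 110. 203.]
[282. 312.] 1918 z97 0.021 mean [ 0.491 -0.361  0.012] rect mm [ 489. -374.] [149. 145.] 65 rgb [243. 239. 233.]
```

```bash
cat >> h.py <<'E'
def go(x,y,z,yaw=None):
    """yaw deg of jaw axis (mod 180). prints rotation shares, tool-frame shift shares AFTER rotation"""
    from plant import state
    s=state();T=Ttool(s);X=T[:3,0];cur=np.degrees(np.arctan2(X[1],X[0]))
    d=0 if yaw is None else (yaw-cur+90)%180-90
    # tool z down: +turn about tool z reduces world yaw
    Tn=T[:3,:3]@R.from_rotvec([0,0,np.radians(-d)]).as_matrix()
    sh=Tn.T@(np.array([x,y,z])-T[:3,3])/0.04
    print("t %.2f pos"%s["time"],T[:3,3].round(4),"yaw %.1f"%cur,"tilt",T[:3,2].round(4),"w %.3f"%s["gripper_width"],"F",s["contact_force"].round(1),"q6 %.2f"%s["joint_pos"][5])
    print("  turn z total %.2f shares; shift total x %.2f y %.2f z %.2f"%(-d/5,*sh))
E
python3 -c "
from h import *
go(.494,-.070,.2,59)
from plant import state
print(Ttool(state()))"
```

```text
t 0.15 pos [0.1986 0.5921 0.2303] yaw 71.4 tilt [-7.0e-04 -1.5e-03 -1.0e+00] w 1.001 F [1.1 0.3 0.7] q6 -0.12
  turn z total 2.49 shares; shift total x -10.38 y 14.85 z 0.78
[[ 3.18177346e-01  9.48030954e-01 -6.98029086e-04  1.98637765e-01]
 [ 9.48029844e-01 -3.18178051e-01 -1.46385400e-03  5.92070939e-01]
 [-1.60987644e-03 -1.95987225e-04 -9.99998685e-01  2.30329532e-01]
 [ 0.00000000e+00  0.00000000e+00  0.00000000e+00  1.00000000e+00]]
```

>>> {"op": "carry_out", "data": {"moves": [[[0,0,0.83,0,0,0.26,1],[0,0,0.83,0,0,0.26,1],[0,0,0.83,0,0,0.26,1],[0,0,0,-0.43,0.62,0,1],[0,0,0,-0.43,0.62,0,1],[0,0,0,-0.43,0.62,0,1],[0,0,0,-0.43,0.62,0,1],[0,0,0,-0.43,0.62,0,1]]]}}

```text
time: 0.82
tool_pos: [0.2609, 0.4535, 0.1995]
tool_rot: [0.0, 0.87, 0.493, -0.0]
contact_force: [0.8, 1.0, 1.1]
gripper_width: 1.005
```

>>> {"op": "carry_out", "data": {"moves": [[[0,0,0,-0.43,0.62,0,1],[0,0,0,-0.43,0.62,0,1],[0,0,0,-0.43,0.62,0,1],[0,0,0,-0.43,0.62,0,1],[0,0,0,-0.43,0.62,0,1],[0,0,0,-0.43,0.62,0,1],[0,0,0,-0.43,0.62,0,1],[0,0,0,-0.43,0.62,0,1]]]}}

```text
time: 1.48
tool_pos: [0.3601, 0.2334, 0.1999]
tool_rot: [0.0, 0.87, 0.493, -0.0]
contact_force: [0.7, -0.2, -0.6]
gripper_width: 0.997
```

>>> {"op": "carry_out", "data": {"moves": [[[0,0,0,-0.43,0.62,0,1],[0,0,0,-0.43,0.62,0,1],[0,0,0,-0.43,0.62,0,1],[0,0,0,-0.43,0.62,0,1],[0,0,0,-0.43,0.62,0,1],[0,0,0,-0.43,0.62,0,1],[0,0,0,-0.43,0.62,0,1],[0,0,0,-0.43,0.62,0,1]]]}}

```text
time: 2.15
tool_pos: [0.4594, 0.0131, 0.1999]
tool_rot: [-0.0, 0.87, 0.492, -0.0]
contact_force: [-0.6, 0.5, 0.1]
gripper_width: 0.999
```

```bash
cat >> h.py <<'E'
def look(tag,show=True):
    from plant import state,grab_frame
    s=state();T=Ttool(s);f=grab_frame("wrist");W=cloud(f,T@f["hand_eye"])
    cv2.imwrite(f"pics/{tag}.png",f["frame"][:,:,::-1])
    P=W; reg=np.isfinite(W[...,2])&(W[...,2]>0.007)&(W[...,2]<0.1)
    reg[220:]&=True
    print("table z",np.nanmedian(W[...,2][abs(W[...,2])<.006]))
    for m,st,c in comps(reg,150):
        P=W[m]; zt=np.percentile(P[:,2],97); top=P[P[:,2]>zt-0.004]
        r=cv2.minAreaRect((top[:,:2]*1000).astype(np.float32))
        print(c.round(),st[4],"z %.3f"%zt,"rect mm",np.round(r[0],1),np.round(r[1],1),round(r[2],1),"rgb",f["frame"][m].mean(0).round())
E
python3 -c "
from h import *
go(.494,-.070,.1,59); look('w1')"
```

```text
t 2.15 pos [0.4594 0.0131 0.1999] yaw 59.0 tilt [-1.e-04  1.e-04 -1.e+00] w 0.999 F [-0.6  0.5  0.1] q6 -1.16
  turn z total -0.00 shares; shift total x -1.34 y 1.81 z 2.50
table z 6.493163505927324e-06
[484.  46.] 1301 z 0.019 rect mm [464.7 257. ] [91.5  9.7] 5.3 rgb [214. 204. 203.]
[411.  94.] 1563 z 0.031 rect mm [467.3 178.4] [34.7 35. ] 13.5 rgb [188. 118.  85.]
[320. 199.] 3796 z 0.056 rect mm [506.8  56.3] [59.2 59. ] 13.3 rgb [195. 186. 186.]
[201. 241.] 1371 z 0.023 rect mm [491.2 -72.8] [22.1 63.9] 60.5 rgb [239. 174. 124.]
[497. 229.] 1027 z 0.031 rect mm [637.8 197.6] [21.  34.1] 70.1 rgb [209. 138.  99.]
[ 92. 276.] 249 z 0.054 rect mm [ 460.  -183.6] [ 5.  21.4] 3.3 rgb [166. 154. 153.]
[333. 321.] 3273 z 0.015 rect mm [660.6   3.4] [71.8 92.6] 12.5 rgb [244. 202. 146.]
```

The wrist view puts bar 1 at about (0.492, -0.072), yaw 60, which agrees with the scene camera. I'll go to it with the jaws part closed.

```bash
python3 -c "
from h import *
go(.492,-.072,.004,60)"
```

```text
t 2.20 pos [0.4611 0.0092 0.2001] yaw 58.8 tilt [ 0.0013 -0.0038 -1.    ] w 0.998 F [-1.  -3.2  0.6] q6 -1.16
  turn z total -0.24 shares; shift total x -1.36 y 1.67 z 4.91
```

>>> {"op": "carry_out", "data": {"moves": [[[0,0,-0.24,-0.34,0.42,0.6,0.3],[0,0,0,-0.34,0.42,0.7,0.3],[0,0,0,-0.34,0.42,0.7,0.3],[0,0,0,-0.34,0.41,0.8,0.3],[0,0,0,0,0,0.6,0.3],[0,0,0,0,0,0,0.3]]]}}

```text
time: 2.7
tool_pos: [0.4852, -0.0654, 0.0581]
tool_rot: [-0.004, 0.866, 0.501, -0.004]
contact_force: [-0.4, 0.7, -0.3]
gripper_width: 0.646
```

```bash
python3 -c "
from h import *
go(.492,-.072,.004,60);look('w2')"
```

```text
t 2.70 pos [ 0.4852 -0.0654  0.0581] yaw 60.1 tilt [-0.0112  0.0034 -0.9999] w 0.646 F [-0.4  0.7 -0.3] q6 -1.33
  turn z total 0.02 shares; shift total x -0.05 y 0.24 z 1.35
table z 1.5124454767520557e-05
[465. 157.] 11172 z 0.056 rect mm [501.2  41.5] [30.1 59.4] 69.6 rgb [158. 150. 151.]
[250. 236.] 4008 z 0.023 rect mm [491.1 -72.8] [22.  63.7] 60.5 rgb [233. 162. 117.]
[175. 271.] 2113 z 0.100 rect mm [468.5 -89.6] [ 6.7 20.6] 79.2 rgb [79. 68. 65.]
[333. 271.] 2157 z 0.100 rect mm [496.9 -41.1] [ 6.5 21.4] 41.5 rgb [70. 61. 60.]
[ 95. 280.] 1120 z 0.033 rect mm [ 463.9 -173.2] [36.8  6.7] 64.5 rgb [142. 133. 133.]
[498. 320.] 313 z 0.015 rect mm [625.6  40.4] [21.1  7.2] 24.1 rgb [147. 109.  79.]
[ 54. 352.] 160 z 0.056 rect mm [ 482.5 -186.5] [ 4.5 16. ] 17.2 rgb [237. 232. 232.]
[453. 352.] 161 z 0.015 rect mm [632.1   4. ] [16.7  5.7] 14.9 rgb [159. 118.  86.]
[109. 369.] 730 z 0.055 rect mm [ 506.6 -168.8] [12.8 26.6] 25.5 rgb [229. 223. 224.]
[404. 378.] 321 z 0.014 rect mm [635.2 -31.7] [19.4  9.9] 66.6 rgb [149. 111.  81.]
```

>>> {"op": "carry_out", "data": {"moves": [[[0,0,0,0,0,0,0.3],[0,0,0,0,0,0,0.3]]]}}

```text
time: 2.92
tool_pos: [0.4911, -0.0658, 0.0663]
tool_rot: [0.001, 0.865, 0.502, 0.001]
contact_force: [0.2, 0.9, 0.9]
gripper_width: 0.656
```

```bash
python3 -c "
from h import *
go(.491,-.0727,.004,60.4)"
```

```text
t 2.92 pos [ 0.4911 -0.0658  0.0663] yaw 60.2 tilt [ 3.4e-03 -9.0e-04 -1.0e+00] w 0.656 F [0.2 0.9 0.9] q6 -1.34
  turn z total -0.03 shares; shift total x -0.15 y 0.08 z 1.56
```

>>> {"op": "carry_out", "data": {"moves": [[[0,0,0,-0.08,0.04,0.3,0.3],[0,0,0,-0.07,0.04,0.4,0.3],[0,0,0,0,0,0.4,0.3],[0,0,0,0,0,0.25,0.3],[0,0,0,0,0,0.1,0.3],[0,0,0,0,0,0,0.3],[0,0,0,0,0,0,0.3]]]}}

```text
time: 3.5
tool_pos: [0.49, -0.0727, 0.0066]
tool_rot: [0.0, 0.865, 0.502, 0.0]
contact_force: [-0.4, -0.1, 0.6]
gripper_width: 0.652
```

```bash
python3 -c "
from h import *
go(.491,-.0727,.004,60.4)"
```

```text
t 3.50 pos [ 0.49   -0.0727  0.0066] yaw 60.2 tilt [ 8.e-04 -3.e-04 -1.e+00] w 0.652 F [-0.4 -0.1  0.6] q6 -1.35
  turn z total -0.04 shares; shift total x 0.01 y 0.02 z 0.07
```

Close, then lift 90 mm.

>>> {"op": "carry_out", "data": {"moves": [[[0,0,0,0,0,0.05,0.0],[0,0,0,0,0,0,-1],[0,0,0,0,0,0,-1],[0,0,0,0,0,0,-1],[0,0,0,0,0,0,-1],[0,0,0,0,0,0,-1],[0,0,0,0,0,0,-1]]]}}

```text
time: 4.08
tool_pos: [0.4904, -0.0728, 0.0051]
tool_rot: [0.0, 0.865, 0.501, 0.001]
contact_force: [-0.4, 1.9, 5.0]
gripper_width: 0.241
```

>>> {"op": "carry_out", "data": {"moves": [[[0,0,0,0,0,-0.2,-1],[0,0,0,0,0,-0.4,-1],[0,0,0,0,0,-0.6,-1],[0,0,0,0,0,-0.6,-1],[0,0,0,0,0,-0.4,-1],[0,0,0,0,0,-0.2,-1],[0,0,0,0,0,0,-1]]]}}

```text
time: 4.67
tool_pos: [0.4903, -0.0731, 0.1017]
tool_rot: [0.001, 0.865, 0.502, 0.001]
contact_force: [0.5, -0.4, -2.9]
gripper_width: 0.242
```

```bash
python3 -c "
from h import *
go(.461,.306,.12,2.5)"
```

```text
t 4.67 pos [ 0.4903 -0.0731  0.1017] yaw 60.2 tilt [ 0.0028 -0.0012 -1.    ] w 0.242 F [ 0.5 -0.4 -2.9] q6 -1.35
  turn z total 11.54 shares; shift total x -0.32 y -9.50 z -0.47
```

>>> {"op": "carry_out", "data": {"moves": [[[0,0,0.8,0,0,-0.06,-1],[0,0,1,0,0,-0.06,-1],[0,0,1,0,0,-0.06,-1],[0,0,1,0,0,-0.06,-1],[0,0,1,0,0,-0.06,-1],[0,0,1,0,0,-0.06,-1],[0,0,1,0,0,-0.06,-1],[0,0,1,0,0,-0.05,-1]]]}}

```text
time: 5.33
tool_pos: [0.4879, -0.0723, 0.1166]
tool_rot: [-0.001, 0.983, 0.182, -0.002]
contact_force: [0.3, 0.6, -2.4]
gripper_width: 0.237
```

>>> {"op": "carry_out", "data": {"moves": [[[0,0,1,0,0,0,-1],[0,0,1,0,0,0,-1],[0,0,1,0,0,0,-1],[0,0,0.74,0,-0.2,0,-1],[0,0,0,-0.02,-0.4,0,-1],[0,0,0,-0.03,-0.7,0,-1],[0,0,0,-0.03,-0.8,0,-1],[0,0,0,-0.03,-0.8,0,-1]]]}}

```text
time: 6.0
tool_pos: [0.4778, 0.0438, 0.1165]
tool_rot: [-0.0, 1.0, 0.021, -0.002]
contact_force: [0.3, 0.1, -2.8]
gripper_width: 0.242
```

>>> {"op": "carry_out", "data": {"moves": [[[0,0,0,-0.03,-0.8,0,-1],[0,0,0,-0.03,-0.8,0,-1],[0,0,0,-0.03,-0.8,0,-1],[0,0,0,-0.03,-0.8,0,-1],[0,0,0,-0.03,-0.8,0,-1],[0,0,0,-0.03,-0.7,0,-1],[0,0,0,-0.03,-0.5,0,-1],[0,0,0,0,-0.2,0,-1]]]}}

```text
time: 6.67
tool_pos: [0.4597, 0.2602, 0.1165]
tool_rot: [0.0, 1.0, 0.023, -0.002]
contact_force: [-0.9, -0.4, -3.0]
gripper_width: 0.241
```

```bash
python3 -c "
from h import *
go(.461,.306,.12,2.5); look('w3'); go(.461,.306,.012,2.5)"
```

```text
t 6.67 pos [0.4597 0.2602 0.1165] yaw 2.7 tilt [-3.8e-03 -8.0e-04 -1.0e+00] w 0.241 F [-0.9 -0.4 -3. ] q6 0.33
  turn z total 0.03 shares; shift total x 0.08 y -1.14 z -0.09
table z 0.00019606013006301382
[204. 108.] 1770 z 0.019 rect mm [425.5 322.4] [ 19.8 137.6] 2.4 rgb [178. 167. 166.]
[321. 114.] 2091 z 0.019 rect mm [492.5 325. ] [ 32.1 139.2] 1.5 rgb [171. 159. 158.]
[479. 272.] 2414 z 0.031 rect mm [640.7 206.1] [35.3 36.5] 39.7 rgb [180. 110.  77.]
t 6.72 pos [0.46   0.2602 0.1167] yaw 2.7 tilt [-3.5e-03 -5.0e-04 -1.0e+00] w 0.240 F [-0.9  0.3 -3. ] q6 0.33
  turn z total 0.03 shares; shift total x 0.08 y -1.14 z 2.62
```

View pics/w3.png

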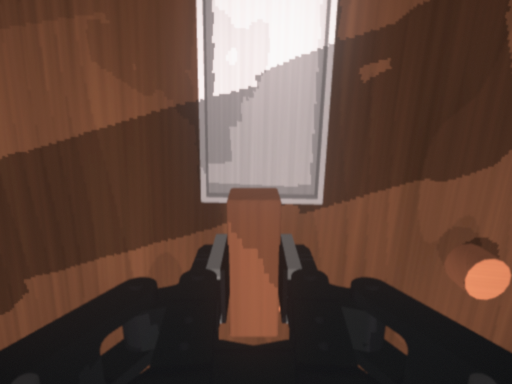

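>>> {"op": "carry_out", "data": {"moves": [[[0,0,0,0,-0.3,0,-1],[0,0,0,0.05,-0.5,0.2,-1],[0,0,0,0.05,-0.34,0.5,-1],[0,0,0,0,0,0.6,-1],[0,0,0,0,0,0.5,-1],[0,0,0,0,0,0.2,-1],[0,0,0,0,0,0,-1],[0,0,0,0,0,0,-1]]]}}

```text
time: 7.38
tool_pos: [0.4638, 0.3035, 0.0387]
tool_rot: [0.0, 1.0, 0.021, -0.0]
contact_force: [0.1, 0.3, -2.1]
gripper_width: 0.246
```

```bash
python3 -c "
from h import *
go(.463,.306,.0095,2.5); look('w4')"
```

```text
t 7.38 pos [0.4638 0.3035 0.0387] yaw 2.4 tilt [-8.e-04 -5.e-04 -1.e+00] w 0.246 F [ 0.1  0.3 -2.1] q6 0.40
  turn z total -0.01 shares; shift total x -0.02 y -0.06 z 0.73
table z 0.0002821639550044386
[254. 248.] 29067 z 0.098 rect mm [462.5 302.8] [96.8 26. ] 2.3 rgb [94. 76. 70.]
```

View pics/w4.png

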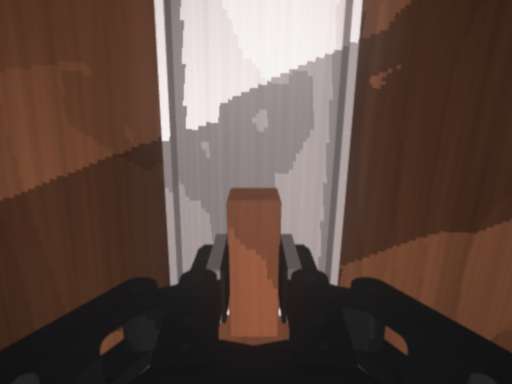

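The bar is centred between the tray walls (rims at columns ~165 and ~350, bar at 254) and aligned with them. I'll lower it and release.

>>> {"op": "carry_out", "data": {"moves": [[[0,0,0,0,-0.06,0.3,-1],[0,0,0,0,0,0.25,-1],[0,0,0,0,0,0.14,-1],[0,0,0,0,0,0.05,-1],[0,0,0,0,0,0,-1],[0,0,0,0,0,0,-0.1],[0,0,0,0,0,0,-0.1],[0,0,0,0,0,0,-0.1]]]}}

```text
time: 8.1
tool_pos: [0.4641, 0.3068, 0.0098]
tool_rot: [-0.0, 1.0, 0.022, 0.001]
contact_force: [-1.1, -0.5, 0.1]
gripper_width: 0.455
```

>>> {"op": "carry_out", "data": {"moves": [[[0,0,0,0,0,-0.2,-0.1],[0,0,0,0,0,-0.4,-0.1],[0,0,0,0,0,-0.6,-0.1],[0,0,0,0,0,-0.6,-0.1],[0,0,-0.8,0,0,-0.6,-0.1],[0,0,-1,0,0,-0.3,-0.1],[0,0,-1,0,0,0,-0.1]]]}}

```text
time: 8.68
tool_pos: [0.4663, 0.3078, 0.1228]
tool_rot: [-0.001, 0.989, 0.146, 0.004]
contact_force: [-0.3, -1.2, -0.7]
gripper_width: 0.453
```

```bash
python3 -c "
from h import *
go(.647,-.2135,.12,47.5); look('w5')"
```

```text
t 8.68 pos [0.4663 0.3078 0.1228] yaw 16.7 tilt [ 0.0079  0.0038 -1.    ] w 0.453 F [-0.3 -1.2 -0.7] q6 0.16
  turn z total -6.15 shares; shift total x -6.56 y 12.14 z 0.06
table z 0.00016655663501402573
[208. 123.] 1844 z 0.019 rect mm [421.4 343.7] [ 11.7 180.3] 1.8 rgb [192. 182. 181.]
[306. 126.] 3975 z 0.019 rect mm [470.2 349. ] [ 75.7 189.2] 1.7 rgb [187. 176. 175.]
[248. 197.] 2475 z 0.027 rect mm [462.4 304. ] [22.  63.8] 2.5 rgb [162. 105.  83.]
[216. 325.] 957 z 0.031 rect mm [467.6 189.7] [29.5 17.1] 13.3 rgb [161.  99.  70.]
[422. 345.] 170 z 0.030 rect mm [645.8 220.6] [ 3.9 19.5] 66.6 rgb [123.  74.  53.]
```

View pics/w5.png

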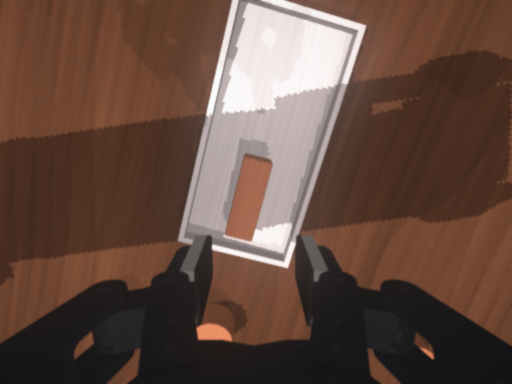

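Bar 1 lies flat in the near half of the tray, top at z=0.027. Now bar 2.

>>> {"op": "carry_out", "data": {"moves": [[[0,0,-1,0,0,0,0.3],[0,0,-1,0,0,0,0.3],[0,0,-1,0,0,0,0.3],[0,0,-1,0,0,0,0.3],[0,0,-1,0,0,0,0.3],[0,0,-1,0,0,0,0.3],[0,0,-0.15,-0.2,0.37,0,0.3],[0,0,0,-0.37,0.69,0,0.3]]]}}

```text
time: 9.4
tool_pos: [0.4784, 0.2622, 0.1174]
tool_rot: [-0.0, 0.916, 0.402, 0.0]
contact_force: [0.7, -0.8, 0.5]
gripper_width: 0.652
```

>>> {"op": "carry_out", "data": {"moves": [[[0,0,0,-0.37,0.69,0,0.3],[0,0,0,-0.37,0.69,0,0.3],[0,0,0,-0.37,0.69,0,0.3],[0,0,0,-0.37,0.69,0,0.3],[0,0,0,-0.37,0.69,0,0.3],[0,0,0,-0.37,0.69,0,0.3],[0,0,0,-0.37,0.69,0,0.3],[0,0,0,-0.37,0.69,0,0.3]]]}}

```text
time: 10.07
tool_pos: [0.5609, 0.0226, 0.1174]
tool_rot: [-0.0, 0.917, 0.4, 0.0]
contact_force: [-0.2, -0.0, -0.6]
gripper_width: 0.65
```

>>> {"op": "carry_out", "data": {"moves": [[[0,0,0,-0.37,0.69,0,0.3],[0,0,0,-0.37,0.69,0,0.3],[0,0,0,-0.37,0.69,0,0.3],[0,0,0,-0.37,0.69,0,0.3],[0,0,0,-0.3,0.5,0,0.3],[0,0,0,-0.15,0.3,0,0.3],[0,0,0,0,0,0,0.3]]]}}

```text
time: 10.65
tool_pos: [0.6135, -0.1315, 0.1174]
tool_rot: [0.0, 0.917, 0.399, 0.0]
contact_force: [0.4, 0.5, -0.9]
gripper_width: 0.651
```

```bash
python3 -c "
from h import *
go(.647,-.2135,.12,47.5); look('w6')"
```

```text
t 10.65 pos [ 0.6135 -0.1315  0.1174] yaw 47.0 tilt [ 3.e-04 -4.e-04 -1.e+00] w 0.651 F [ 0.4  0.5 -0.9] q6 -1.15
  turn z total -0.10 shares; shift total x -0.95 y 2.00 z -0.06
table z -2.634683441612995e-05
[443. 125.] 16049 z 0.015 rect mm [672.2   5.5] [94.9 94.2] 12.9 rgb [166. 122.  88.]
[ 65. 123.] 9622 z 0.056 rect mm [ 488.3 -184.8] [59.6 59.6] 36.9 rgb [210. 203. 203.]
[282. 206.] 2705 z 0.023 rect mm [ 632.8 -122.2] [63.8 22.5] 71.8 rgb [45. 35. 33.]
[ 17. 273.] 983 z 0.019 rect mm [ 531.6 -324.7] [12.8 72.5] 48.1 rgb [166. 156. 155.]
[207. 290.] 2136 z 0.023 rect mm [ 645.6 -216.1] [22.2 63.7] 46.0 rgb [226. 148. 105.]
[494. 300.] 1711 z 0.023 rect mm [819.2 -54.7] [32.2 50.3] 58.1 rgb [182. 174. 175.]
[316. 329.] 542 z 0.022 rect mm [ 737.7 -170.5] [14.7 25.6] 14.8 rgb [31. 26. 26.]
```

```bash
python3 -c "
from h import *
go(.6463,-.215,.06,46.5)"
```

```text
t 10.70 pos [ 0.613  -0.1299  0.1172] yaw 47.1 tilt [-4.e-04  6.e-04 -1.e+00] w 0.650 F [-0.5  0.6 -0.2] q6 -1.15
  turn z total 0.12 shares; shift total x -0.97 y 2.07 z 1.43
```

>>> {"op": "carry_out", "data": {"moves": [[[0,0,0.12,-0.15,0.3,0,0.3],[0,0,0,-0.3,0.6,0,0.3],[0,0,0,-0.3,0.6,0.2,0.3],[0,0,0,-0.15,0.4,0.4,0.3],[0,0,0,-0.07,0.17,0.4,0.3],[0,0,0,0,0,0.4,0.3],[0,0,0,0,0,0,0.3],[0,0,0,0,0,0,0.3]]]}}

```text
time: 11.37
tool_pos: [0.6454, -0.2126, 0.0594]
tool_rot: [-0.002, 0.918, 0.396, -0.001]
contact_force: [0.2, 0.1, -0.5]
gripper_width: 0.65
```

```bash
python3 -c "
from h import *
go(.6463,-.215,.005,46.5);look('w7')"
```

```text
t 11.37 pos [ 0.6454 -0.2126  0.0594] yaw 46.7 tilt [-0.0035  0.0018 -1.    ] w 0.650 F [ 0.2  0.1 -0.5] q6 -1.24
  turn z total 0.04 shares; shift total x -0.03 y 0.06 z 1.36
table z 6.428930829222024e-06
[82. 13.] 3235 z 0.055 rect mm [ 508.6 -203.8] [35.1  6. ] 46.5 rgb [163. 157. 157.]
[495.  16.] 1189 z 0.015 rect mm [649.8 -42.2] [28.2 12.7] 10.2 rgb [179. 131.  95.]
[365.  96.] 5516 z 0.023 rect mm [ 632.9 -122.2] [64.4 22.3] 72.0 rgb [48. 39. 39.]
[252. 225.] 4038 z 0.023 rect mm [ 646.3 -216.6] [22.1 64.3] 46.7 rgb [241. 179. 130.]
[  3. 234.] 419 z 0.015 rect mm [ 545.9 -334.4] [ 3.6 37.3] 35.8 rgb [151. 140. 140.]
[177. 279.] 2327 z 0.099 rect mm [ 624.4 -233.3] [ 6.8 22.9] 64.1 rgb [77. 73. 83.]
[332. 269.] 1938 z 0.099 rect mm [ 662.8 -192.5] [ 6.9 22.7] 29.0 rgb [76. 66. 63.]
[410. 277.] 1123 z 0.023 rect mm [ 743.2 -168.8] [22.6 24.7] 4.9 rgb [35. 31. 31.]
```

View pics/w7.png

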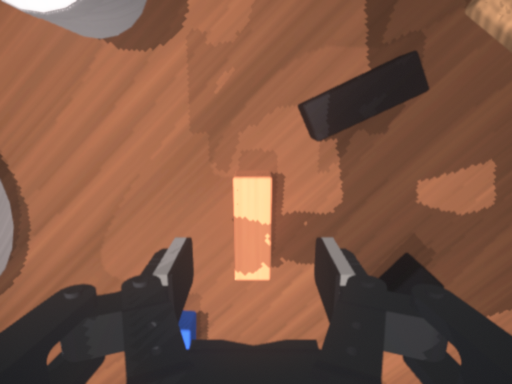

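Bar 2 is centred and aligned between the fingers at (252,228), and the decoys are clear. I'll go down and grip.

>>> {"op": "carry_out", "data": {"moves": [[[0,0,0,-0.03,0.07,0.3,0.3],[0,0,0,0,0,0.4,0.3],[0,0,0,0,0,0.4,0.3],[0,0,0,0,0,0.2,0.3],[0,0,0,0,0,0.06,0.3],[0,0,0,0,0,0,0],[0,0,0,0,0,0,-1],[0,0,0,0,0,0,-1]]]}}

```text
time: 12.08
tool_pos: [0.6486, -0.2173, 0.0079]
tool_rot: [0.0, 0.918, 0.396, 0.001]
contact_force: [-6.1, 0.2, 4.6]
gripper_width: 0.242
```

>>> {"op": "carry_out", "data": {"moves": [[[0,0,0,0,0,0,-1],[0,0,0,0,0,0,-1],[0,0,0,0,0,0,-1],[0,0,0,0,0,-0.2,-1],[0,0,0,0,0,-0.4,-1],[0,0,0,0,0,-0.6,-1],[0,0,0.5,0,0,-0.6,-1],[0,0,1,0,0,-0.6,-1]]]}}

```text
time: 12.75
tool_pos: [0.6475, -0.2169, 0.1046]
tool_rot: [-0.0, 0.943, 0.334, -0.0]
contact_force: [0.2, -0.6, -2.5]
gripper_width: 0.239
```

```bash
python3 -c "
from h import *
go(.460,.396,.12,2.5)"
```

```text
t 12.75 pos [ 0.6475 -0.2169  0.1046] yaw 39.0 tilt [-5.e-04  1.e-04 -1.e+00] w 0.239 F [ 0.2 -0.6 -2.5] q6 -1.11
  turn z total 7.30 shares; shift total x -4.02 y -15.51 z -0.38
```

>>> {"op": "carry_out", "data": {"moves": [[[0,0,1,0,0,-0.2,-1],[0,0,1,0,0,-0.1,-1],[0,0,1,0,0,0,-1],[0,0,1,0,0,0,-1],[0,0,1,0,0,0,-1],[0,0,1,0,0,0,-1],[0,0,1,0,0,0,-1],[0,0,0.3,-0.1,-0.4,0,-1]]]}}

```text
time: 13.42
tool_pos: [0.6431, -0.2035, 0.1163]
tool_rot: [0.001, 1.0, 0.02, 0.001]
contact_force: [-0.8, 0.9, -2.9]
gripper_width: 0.238
```

>>> {"op": "carry_out", "data": {"moves": [[[0,0,0,-0.2,-0.7,0,-1],[0,0,0,-0.2,-0.8,0,-1],[0,0,0,-0.2,-0.8,0,-1],[0,0,0,-0.2,-0.8,0,-1],[0,0,0,-0.2,-0.8,0,-1],[0,0,0,-0.2,-0.8,0,-1],[0,0,0,-0.2,-0.8,0,-1],[0,0,0,-0.2,-0.8,0,-1]]]}}

```text
time: 14.08
tool_pos: [0.5664, 0.0488, 0.116]
tool_rot: [0.0, 1.0, 0.023, 0.0]
contact_force: [0.5, 0.2, -2.2]
gripper_width: 0.234
```

>>> {"op": "carry_out", "data": {"moves": [[[0,0,0,-0.2,-0.8,0,-1],[0,0,0,-0.2,-0.8,0,-1],[0,0,0,-0.2,-0.8,0,-1],[0,0,0,-0.2,-0.8,0,-1],[0,0,0,-0.2,-0.8,0,-1],[0,0,0,-0.2,-0.8,0,-1],[0,0,0,-0.2,-0.8,0,-1],[0,0,0,-0.2,-0.8,0,-1]]]}}

```text
time: 14.75
tool_pos: [0.4907, 0.3016, 0.1161]
tool_rot: [-0.0, 1.0, 0.023, 0.0]
contact_force: [-0.2, -0.2, -3.1]
gripper_width: 0.24
```

```bash
python3 -c "
from h import *
go(.460,.396,.04,2.5)"
```

```text
t 14.75 pos [0.4907 0.3016 0.1161] yaw 2.7 tilt [ 9.e-04  3.e-04 -1.e+00] w 0.240 F [-0.2 -0.2 -3.1] q6 0.38
  turn z total 0.03 shares; shift total x -0.66 y -2.39 z 1.90
```

>>> {"op": "carry_out", "data": {"moves": [[[0,0,0,-0.2,-0.7,0,-1],[0,0,0,-0.2,-0.7,0,-1],[0,0,0,-0.15,-0.5,0.2,-1],[0,0,0,-0.1,-0.3,0.5,-1],[0,0,0,0,-0.1,0.5,-1],[0,0,0,0,0,0.5,-1],[0,0,0,0,0,0.2,-1],[0,0,0,0,0,0,-1]]]}}

```text
time: 15.42
tool_pos: [0.4593, 0.3896, 0.0367]
tool_rot: [0.001, 1.0, 0.023, -0.002]
contact_force: [-0.4, -0.5, -2.5]
gripper_width: 0.24
```

```bash
python3 -c "
from h import *
look('w8');go(.460,.396,.0095,2.5)"
```

```text
table z 0.00010117505613821409
[255. 268.] 28594 z 0.098 rect mm [458.6 389.8] [99.2 27.4] 2.9 rgb [119.  96.  88.]
t 15.47 pos [0.4605 0.3902 0.0384] yaw 2.6 tilt [-0.0018 -0.0012 -1.    ] w 0.244 F [ 0.  -0.4 -2.7] q6 0.53
  turn z total 0.03 shares; shift total x -0.01 y -0.15 z 0.72
```

View pics/w8.png

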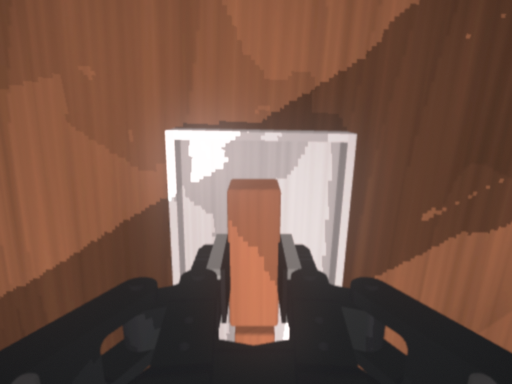

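>>> {"op": "carry_out", "data": {"moves": [[[0,0,0,0,-0.12,0.25,-1],[0,0,0,0,0,0.25,-1],[0,0,0,0,0,0.15,-1],[0,0,0,0,0,0.06,-1],[0,0,0,0,0,0,-1],[0,0,0,0,0,0,-0.1],[0,0,0,0,0,0,-0.1],[0,0,0,0,0,0,-0.1]]]}}

```text
time: 16.13
tool_pos: [0.4615, 0.3958, 0.0109]
tool_rot: [-0.0, 1.0, 0.023, 0.0]
contact_force: [-0.5, 0.7, 0.3]
gripper_width: 0.449
```

>>> {"op": "carry_out", "data": {"moves": [[[0,0,0,0,0,-0.2,-0.1],[0,0,0,0,0,-0.4,-0.1],[0,0,0,0,0,-0.6,-0.1],[0,0,0,0,0,-0.6,0.3],[0,0,0,0,0.2,-0.6,0.3],[0,0,0,0,0.5,-0.3,0.3],[0,0,0,0,0.7,0,0.3]]]}}

```text
time: 16.72
tool_pos: [0.4661, 0.3417, 0.124]
tool_rot: [-0.002, 1.0, 0.024, 0.004]
contact_force: [0.7, -0.7, 0.3]
gripper_width: 0.65
```

```bash
python3 -c "
from h import *
look('w9');go(.468,.1795,.12,90)"
```

```text
table z 0.00014092508134880277
[249. 172.] 5560 z 0.019 rect mm [461.5 348.4] [ 92.4 189.4] 1.6 rgb [207. 198. 196.]
[250. 119.] 2799 z 0.027 rect mm [460.2 397.2] [21.9 63.5] 2.7 rgb [207. 143. 115.]
[247. 238.] 2278 z 0.027 rect mm [462.3 304.2] [22.1 63.6] 2.5 rgb [195. 131. 104.]
[453. 352.] 159 z 0.031 rect mm [643.8 212.3] [ 7.3 25.7] 46.9 rgb [223. 140. 100.]
t 16.77 pos [0.4653 0.3364 0.1215] yaw 2.6 tilt [ 0.0044 -0.0011 -1.    ] w 0.647 F [ 2.1 -1.1 -1.5] q6 0.45
  turn z total -17.48 shares; shift total x -3.92 y 0.07 z 0.04
```

View pics/w9.png

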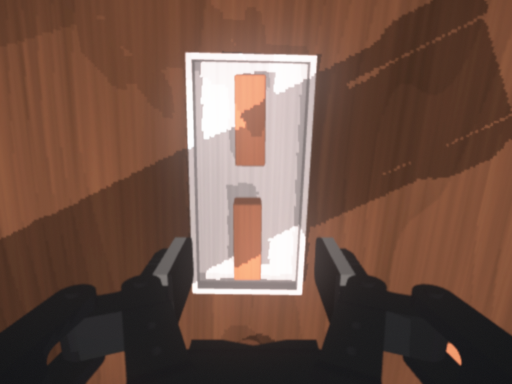

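Both bars lie flat, end to end. For slug 1 I'll keep this yaw.

```bash
python3 -c "
from h import *
go(.4675,.1795,.06)"
```

```text
t 16.77 pos [0.4653 0.3364 0.1215] yaw 2.6 tilt [ 0.0044 -0.0011 -1.    ] w 0.647 F [ 2.1 -1.1 -1.5] q6 0.45
  turn z total 0.00 shares; shift total x -0.13 y 3.92 z 1.54
```

>>> {"op": "carry_out", "data": {"moves": [[[0,0,0,0,0.7,0,0.5],[0,0,0,0,0.8,0,0.5],[0,0,0,0,0.8,0,0.5],[0,0,0,-0.05,0.7,0.2,0.5],[0,0,0,0,0.5,0.3,0.5],[0,0,0,0,0.3,0.5,0.5],[0,0,0,0,0,0.5,0.5],[0,0,0,0,0,0,0.5]]]}}

```text
time: 17.43
tool_pos: [0.4656, 0.1863, 0.0548]
tool_rot: [0.001, 1.0, 0.022, -0.004]
contact_force: [-1.5, -0.2, -0.3]
gripper_width: 0.748
```

>>> {"op": "carry_out", "data": {"moves": [[[0,0,0,0,0,0,0.5]]]}}

```text
time: 17.52
tool_pos: [0.4677, 0.1875, 0.0578]
tool_rot: [0.0, 1.0, 0.023, -0.001]
contact_force: [0.6, -0.3, 0.4]
gripper_width: 0.749
```

```bash
python3 -c "
from h import *
go(.4675,.1795,.006);look('w10')"
```

```text
t 17.52 pos [0.4677 0.1875 0.0578] yaw 2.6 tilt [-2.5e-03 -4.0e-04 -1.0e+00] w 0.749 F [ 0.6 -0.3  0.4] q6 0.19
  turn z total 0.00 shares; shift total x -0.01 y 0.20 z 1.30
table z 7.740996888283558e-05
[257.  66.] 3792 z 0.019 rect mm [463.7 279.6] [92.8 49.7] 1.9 rgb [215. 204. 203.]
[256.  34.] 3156 z 0.027 rect mm [463.2 286.6] [21.9 29.8] 2.1 rgb [234. 177. 141.]
[255. 238.] 3505 z 0.031 rect mm [467.4 178.9] [35.2 35.4] 53.0 rgb [225. 159. 115.]
[164. 271.] 2079 z 0.099 rect mm [431.3 186.2] [ 7.5 20.5] 3.9 rgb [75. 63. 60.]
[344. 271.] 2096 z 0.099 rect mm [498.8 190.4] [20.9  7.1] 72.0 rgb [73. 62. 59.]
```

View pics/w10.png

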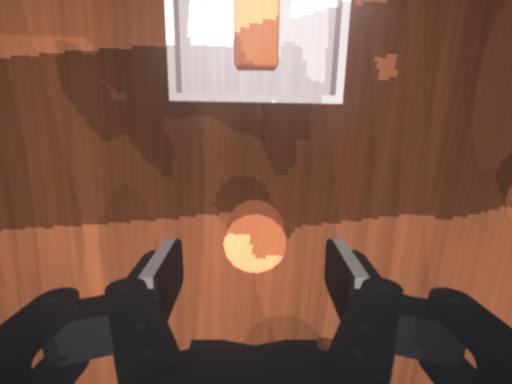

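Slug 1 is centred between the jaws, 8 mm ahead of the TCP in -y. Now down, grip and lift.

>>> {"op": "carry_out", "data": {"moves": [[[0,0,0,0,0.12,0.2,0.5],[0,0,0,0,0.08,0.35,0.5],[0,0,0,0,0,0.4,0.4],[0,0,0,0,0,0.25,0.3],[0,0,0,0,0,0.1,0.2],[0,0,0,0,0,0,0],[0,0,0,0,0,0,-1],[0,0,0,0,0,0,-1]]]}}

```text
time: 18.23
tool_pos: [0.4696, 0.18, 0.0073]
tool_rot: [-0.0, 1.0, 0.023, 0.001]
contact_force: [-0.4, -0.3, -2.8]
gripper_width: 0.398
```

>>> {"op": "carry_out", "data": {"moves": [[[0,0,0,0,0,0,-1],[0,0,0,0,0,0,-1],[0,0,0,0,0,-0.2,-1],[0,0,0,0,0,-0.4,-1],[0,0,0,0,0,-0.6,-1],[0,0,0,0,0,-0.6,-1],[0,0,0,0,0,-0.6,-1],[0,0,0,0,0,-0.4,-1]]]}}

```text
time: 18.9
tool_pos: [0.4699, 0.18, 0.1217]
tool_rot: [-0.0, 1.0, 0.023, 0.002]
contact_force: [1.1, 0.5, -2.7]
gripper_width: 0.399
```

```bash
python3 -c "
from h import *
go(.489,-.407,.12)"
```

```text
t 18.90 pos [0.4699 0.18   0.1217] yaw 2.7 tilt [ 3.4e-03  7.0e-04 -1.0e+00] w 0.399 F [ 1.1  0.5 -2.7] q6 0.17
  turn z total 0.00 shares; shift total x -0.20 y 14.68 z 0.03
```

>>> {"op": "carry_out", "data": {"moves": [[[0,0,0,0,0.3,0,-1],[0,0,0,0,0.6,0,-1],[0,0,0,0,0.8,0,-1],[0,0,0,0,0.8,0,-1],[0,0,0,0,0.8,0,-1],[0,0,0,0,0.8,0,-1],[0,0,0,-0.1,0.8,0,-1],[0,0,0,-0.1,0.8,0,-1]]]}}

```text
time: 19.57
tool_pos: [0.4702, -0.0503, 0.1175]
tool_rot: [-0.0, 1.0, 0.023, -0.001]
contact_force: [1.1, 0.2, -2.0]
gripper_width: 0.4
```

>>> {"op": "carry_out", "data": {"moves": [[[0,0,0,0,0.8,0,-1],[0,0,0,0,0.8,0,-1],[0,0,0,0,0.8,0,-1],[0,0,0,0,0.8,0,-1],[0,0,0,0,0.8,0,-1],[0,0,0,0,0.8,0,-1],[0,0,0,0,0.6,0,-1],[0,0,0,0,0.4,0,-1]]]}}

```text
time: 20.23
tool_pos: [0.4809, -0.2826, 0.1174]
tool_rot: [-0.0, 1.0, 0.022, -0.001]
contact_force: [-1.1, -0.0, -1.8]
gripper_width: 0.398
```

```bash
python3 -c "
from h import *
look('w11');go(.489,-.407,.04)"
```

```text
table z 5.0492439628124774e-05
[276.  49.] 8771 z 0.056 rect mm [ 488.4 -187.1] [59.5 55.9] 2.1 rgb [211. 203. 204.]
[480.  10.] 949 z 0.023 rect mm [ 624.7 -146.6] [13.7 22.1] 70.8 rgb [32. 25. 24.]
[494. 244.] 1836 z 0.023 rect mm [ 679.4 -318.9] [22. 58.] 43.7 rgb [ 65. 107. 202.]
[309. 241.] 289 z 0.019 rect mm [ 529.3 -322. ] [ 9.  64.5] 53.7 rgb [235. 228. 227.]
t 20.28 pos [ 0.4812 -0.2844  0.1178] yaw 2.5 tilt [-0.001  -0.0018 -1.    ] w 0.399 F [-0.6 -2.6 -1.5] q6 -0.71
  turn z total 0.00 shares; shift total x 0.07 y 3.07 z 1.95
```

View pics/w11.png

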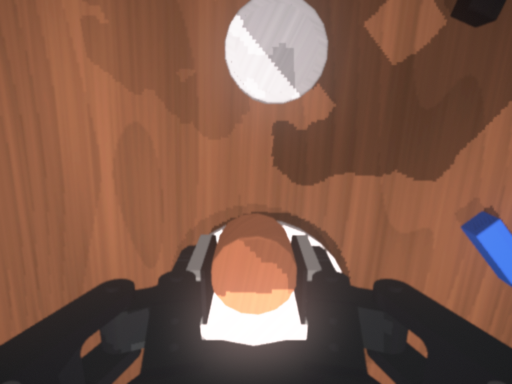

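>>> {"op": "carry_out", "data": {"moves": [[[0,0,0,0,0.6,0,-1],[0,0,0,0.07,0.8,0,-1],[0,0,0,0,0.7,0,-1],[0,0,0,0,0.5,0.3,-1],[0,0,0,0,0.37,0.5,-1],[0,0,0,0,0,0.6,-1],[0,0,0,0,0,0.4,-1],[0,0,0,0,0,0.15,-1]]]}}

```text
time: 20.95
tool_pos: [0.4881, -0.3963, 0.0359]
tool_rot: [-0.003, 1.0, 0.023, -0.003]
contact_force: [-0.5, 0.6, -3.7]
gripper_width: 0.403
```

```bash
python3 -c "
from h import *
look('w12');go(.489,-.407,.0125)"
```

```text
table z 0.0003329344018112024
[256. 248.] 35562 z 0.098 rect mm [ 487.3 -397.3] [107.1  26. ] 2.6 rgb [88. 74. 70.]
t 21.00 pos [ 0.4882 -0.3962  0.0361] yaw 2.7 tilt [-0.0052  0.0055 -1.    ] w 0.399 F [-0.5  0.6 -3.5] q6 -0.85
  turn z total 0.00 shares; shift total x 0.01 y 0.27 z 0.59
```

View pics/w12.png

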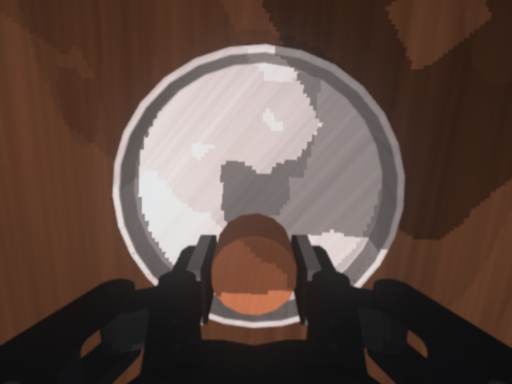

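>>> {"op": "carry_out", "data": {"moves": [[[0,0,0,0,0,0,-1]]]}}

```text
time: 21.08
tool_pos: [0.4898, -0.3976, 0.0394]
tool_rot: [-0.001, 1.0, 0.023, -0.001]
contact_force: [-0.0, -0.4, -2.5]
gripper_width: 0.4
```

```bash
python3 -c "
from h import *
go(.489,-.405,.0125)
from plant import *
s=state();f=grab_frame('wrist');W=cloud(f,Ttool(s)@f['hand_eye'])
m=(abs(W[...,2]-.018)<.003); P=W[m];k=P[:,1]>-.4; P=P[k]
print((P.min(0)+P.max(0))/2, P.min(0),P.max(0))"
```

```text
t 21.08 pos [ 0.4898 -0.3976  0.0394] yaw 2.7 tilt [-0.0018  0.0019 -1.    ] w 0.400 F [-0.  -0.4 -2.5] q6 -0.85
  turn z total 0.00 shares; shift total x -0.03 y 0.19 z 0.67
[ 0.48811885 -0.35189299  0.01786373] [ 0.41438875 -0.39999618  0.01500059] [ 0.56184895 -0.30378979  0.02072687]
```

>>> {"op": "carry_out", "data": {"moves": [[[0,0,0,0,0.12,0.15,-1],[0,0,0,0,0.12,0.25,-1],[0,0,0,0,0,0.2,-1],[0,0,0,0,0,0.1,-1],[0,0,0,0,0,0,-1],[0,0,0,0,0,0,0.1],[0,0,0,0,0,0,0.1],[0,0,0,0,0,0,0.1]]]}}

```text
time: 21.8
tool_pos: [0.4914, -0.4086, 0.0132]
tool_rot: [0.0, 1.0, 0.023, 0.0]
contact_force: [-0.1, 0.5, 0.1]
gripper_width: 0.547
```

>>> {"op": "carry_out", "data": {"moves": [[[0,0,0,0,0,-0.2,0.1],[0,0,0,0,0,-0.4,0.1],[0,0,0,0,0,-0.6,0.1],[0,0,0,0,0,-0.6,0.5],[0,0,0,0,-0.2,-0.6,0.5],[0,0,0,0,-0.5,-0.3,0.5],[0,0,0,0,-0.7,0,0.5],[0,0,0,0,-0.8,0,0.5]]]}}

```text
time: 22.47
tool_pos: [0.4879, -0.3212, 0.1237]
tool_rot: [0.002, 1.0, 0.022, 0.002]
contact_force: [0.8, 1.4, 0.3]
gripper_width: 0.748
```

```bash
python3 -c "
from h import *
look('w13');go(.642,.206,.12)"
```

```text
table z 0.00012635418659923126
[265.  19.] 3297 z 0.056 rect mm [ 489.3 -205.9] [54.9 18.7] 2.4 rgb [135. 128. 129.]
[491. 197.] 2265 z 0.023 rect mm [ 681.2 -320.9] [22.8 62.9] 44.3 rgb [ 44.  72. 147.]
[251. 200.] 1461 z 0.019 rect mm [ 486.  -332.1] [141.5  56.4] 2.3 rgb [211. 201. 200.]
[253. 306.] 4059 z 0.035 rect mm [ 489.3 -408.5] [34.6 35.1] 2.8 rgb [172. 134. 120.]
t 22.52 pos [ 0.487  -0.3147  0.1217] yaw 2.8 tilt [ 8.0e-04  3.3e-03 -1.0e+00] w 0.751 F [ 3.5  3.3 -2.3] q6 -0.75
  turn z total 0.00 shares; shift total x 4.50 y -12.82 z 0.09
```

View pics/w13.png

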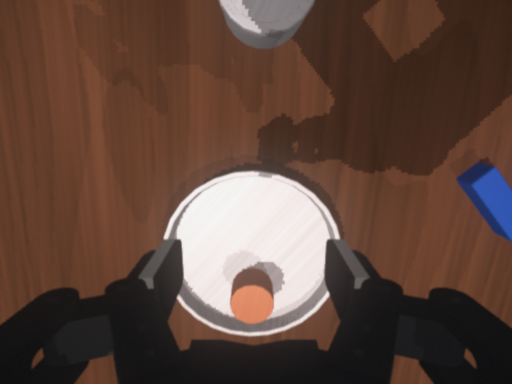

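Slug 1 stands on the dish floor at (489,-408) mm. Next, slug 2.

>>> {"op": "carry_out", "data": {"moves": [[[0,0,0,0.25,-0.75,0,0.5],[0,0,0,0.27,-0.76,0,0.5],[0,0,0,0.27,-0.76,0,0.5],[0,0,0,0.27,-0.76,0,0.5],[0,0,0,0.27,-0.76,0,0.5],[0,0,0,0.27,-0.76,0,0.5],[0,0,0,0.27,-0.76,0,0.5],[0,0,0,0.27,-0.76,0,0.5]]]}}

```text
time: 23.18
tool_pos: [0.5618, -0.0723, 0.1216]
tool_rot: [0.0, 1.0, 0.023, 0.001]
contact_force: [1.2, 0.3, -0.2]
gripper_width: 0.752
```

>>> {"op": "carry_out", "data": {"moves": [[[0,0,0,0.27,-0.76,0,0.5],[0,0,0,0.27,-0.76,0,0.5],[0,0,0,0.27,-0.76,0,0.5],[0,0,0,0.27,-0.76,0,0.5],[0,0,0,0.27,-0.76,0,0.5],[0,0,0,0.27,-0.76,0,0.5],[0,0,0,0.27,-0.76,0,0.5],[0,0,0,0.2,-0.5,0,0.5]]]}}

```text
time: 23.85
tool_pos: [0.6346, 0.1654, 0.1216]
tool_rot: [-0.0, 1.0, 0.024, 0.001]
contact_force: [1.0, -1.0, 0.5]
gripper_width: 0.754
```

```bash
python3 -c "
from h import *
look('w14');go(.642,.207,.06)"
```

```text
table z 2.5753956183705018e-05
[18. 18.] 1305 z 0.027 rect mm [466.8 281.1] [16.7 19. ] 1.1 rgb [185. 124.  91.]
[63. 42.] 1448 z 0.019 rect mm [481.  274.3] [59.4 37.7] 1.5 rgb [203. 192. 191.]
[267. 144.] 2006 z 0.031 rect mm [641.4 205.1] [34.8 35.1] 5.7 rgb [220. 138. 100.]
[504. 211.] 989 z 0.022 rect mm [832.2 156.8] [ 6.4 41.4] 9.9 rgb [222. 187. 137.]
[ 93. 284.] 669 z 0.042 rect mm [509.5  86.5] [ 1.9 12.1] 85.3 rgb [137. 128. 129.]
[287. 329.] 2678 z 0.015 rect mm [666.1  34.3] [93.8 38.1] 12.5 rgb [239. 209. 156.]
[ 98. 363.] 255 z 0.055 rect mm [519.7  36.2] [27.9 10.3] 34.8 rgb [250. 246. 245.]
t 23.90 pos [0.6353 0.168  0.1217] yaw 2.9 tilt [ 0.0026  0.003  -1.    ] w 0.749 F [-1.5  0.4  0.6] q6 0.09
  turn z total 0.00 shares; shift total x 0.21 y -0.96 z 1.55
```

>>> {"op": "carry_out", "data": {"moves": [[[0,0,0,0.1,-0.4,0.2,0.5],[0,0,0,0.1,-0.3,0.4,0.5],[0,0,0,0,-0.2,0.5,0.5],[0,0,0,0,0,0.4,0.5],[0,0,0,0,0,0,0.5],[0,0,0,0,0,0,0.5]]]}}

```text
time: 24.4
tool_pos: [0.6392, 0.1986, 0.0591]
tool_rot: [0.0, 1.0, 0.023, -0.001]
contact_force: [-0.5, -0.0, 0.1]
gripper_width: 0.752
```

```bash
python3 -c "
from h import *
go(.642,.206,.0065);look('w15')"
```

```text
t 24.40 pos [0.6392 0.1986 0.0591] yaw 2.6 tilt [-3.e-03 -6.e-04 -1.e+00] w 0.752 F [-0.5 -0.   0.1] q6 0.14
  turn z total 0.00 shares; shift total x 0.08 y -0.18 z 1.31
table z 1.4190534086883089e-05
[16. 57.] 2433 z 0.019 rect mm [508.  282.5] [55.2 13.4] 81.9 rgb [200. 190. 189.]
[260. 212.] 3506 z 0.031 rect mm [641.4 205.4] [34.8 35.2] 3.6 rgb [231. 151. 110.]
[164. 271.] 2010 z 0.099 rect mm [604.6 198.8] [13.5 21.8] 41.2 rgb [84. 72. 68.]
[343. 271.] 2028 z 0.099 rect mm [671.4 201.9] [21.5 12.9] 54.5 rgb [84. 71. 68.]
[ 89. 377.] 288 z 0.021 rect mm [526.6  78.5] [3.  6.8] 36.6 rgb [136. 130. 131.]
```

View pics/w15.png

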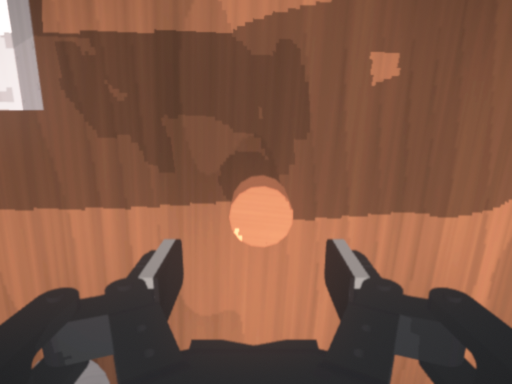

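Slug 2 sits between the jaws and just ahead of the TCP. I'll correct, go down and grip.

>>> {"op": "carry_out", "data": {"moves": [[[0,0,0,0.06,-0.1,0.2,0.5],[0,0,0,0,-0.08,0.35,0.5],[0,0,0,0,0,0.4,0.4],[0,0,0,0,0,0.25,0.3],[0,0,0,0,0,0.1,0.2],[0,0,0,0,0,0,0],[0,0,0,0,0,0,-1],[0,0,0,0,0,0,-1]]]}}

```text
time: 25.12
tool_pos: [0.6424, 0.2062, 0.0085]
tool_rot: [0.0, 1.0, 0.023, 0.0]
contact_force: [-0.6, 0.2, -2.9]
gripper_width: 0.399
```

>>> {"op": "carry_out", "data": {"moves": [[[0,0,0,0,0,0,-1],[0,0,0,0,0,0,-1],[0,0,0,0,0,-0.2,-1],[0,0,0,0,0,-0.4,-1],[0,0,0,0,0,-0.6,-1],[0,0,0,0,0,-0.6,-1],[0,0,0,0,0,-0.6,-1],[0,0,0,0,0,-0.4,-1]]]}}

```text
time: 25.78
tool_pos: [0.644, 0.2066, 0.1259]
tool_rot: [-0.001, 1.0, 0.023, 0.003]
contact_force: [0.1, 0.5, -1.5]
gripper_width: 0.399
```

```bash
python3 -c "
from h import *
go(.489,-.344,.12)"
```

```text
t 25.78 pos [0.644  0.2066 0.1259] yaw 2.7 tilt [ 0.0057  0.0011 -1.    ] w 0.399 F [ 0.1  0.5 -1.5] q6 0.15
  turn z total 0.00 shares; shift total x -4.51 y 13.57 z 0.11
```

>>> {"op": "carry_out", "data": {"moves": [[[0,0,0,-0.1,0.3,0,-1],[0,0,0,-0.2,0.6,0,-1],[0,0,0,-0.26,0.77,0,-1],[0,0,0,-0.26,0.77,0,-1],[0,0,0,-0.26,0.77,0,-1],[0,0,0,-0.26,0.77,0,-1],[0,0,0,-0.26,0.77,0,-1],[0,0,0,-0.26,0.77,0,-1]]]}}

```text
time: 26.45
tool_pos: [0.5766, -0.0198, 0.1202]
tool_rot: [0.0, 1.0, 0.023, -0.0]
contact_force: [0.8, -0.4, -2.9]
gripper_width: 0.399
```

>>> {"op": "carry_out", "data": {"moves": [[[0,0,0,-0.26,0.77,0,-1],[0,0,0,-0.26,0.77,0,-1],[0,0,0,-0.26,0.77,0,-1],[0,0,0,-0.26,0.77,0,-1],[0,0,0,-0.26,0.77,0,-1],[0,0,0,-0.26,0.77,0,-1],[0,0,0,-0.26,0.77,0,-1],[0,0,0,-0.26,0.77,0,-1]]]}}

```text
time: 27.12
tool_pos: [0.5047, -0.2694, 0.1202]
tool_rot: [-0.0, 1.0, 0.023, -0.0]
contact_force: [1.0, 0.1, -2.3]
gripper_width: 0.399
```

>>> {"op": "carry_out", "data": {"moves": [[[0,0,0,-0.26,0.77,0,-1],[0,0,0,-0.2,0.6,0,-1],[0,0,0,-0.1,0.3,0,-1],[0,0,0,0,0,0,-1],[0,0,0,0,0,0,-1]]]}}

```text
time: 27.53
tool_pos: [0.4865, -0.3355, 0.1202]
tool_rot: [-0.001, 1.0, 0.022, -0.0]
contact_force: [0.6, 1.1, -3.3]
gripper_width: 0.397
```

```bash
python3 -c "
from h import *
go(.489,-.344,.04)"
```

```text
t 27.53 pos [ 0.4865 -0.3355  0.1202] yaw 2.6 tilt [-4.0e-04  1.1e-03 -1.0e+00] w 0.397 F [ 0.6  1.1 -3.3] q6 -0.77
  turn z total 0.00 shares; shift total x 0.05 y 0.22 z 2.00
```

>>> {"op": "carry_out", "data": {"moves": [[[0,0,0,0.05,0.1,0.4,-1],[0,0,0,0,0.1,0.6,-1],[0,0,0,0,0,0.6,-1],[0,0,0,0,0,0.3,-1],[0,0,0,0,0,0.1,-1],[0,0,0,0,0,0,-1]]]}}

```text
time: 28.03
tool_pos: [0.4891, -0.3417, 0.0391]
tool_rot: [-0.001, 1.0, 0.024, -0.001]
contact_force: [-0.1, 0.1, -2.9]
gripper_width: 0.4
```

```bash
python3 -c "
from h import *
go(.489,-.344,.0135)"
```

```text
t 28.03 pos [ 0.4891 -0.3417  0.0391] yaw 2.7 tilt [-0.0022  0.0022 -1.    ] w 0.400 F [-0.1  0.1 -2.9] q6 -0.78
  turn z total 0.00 shares; shift total x -0.00 y 0.06 z 0.64
```

>>> {"op": "carry_out", "data": {"moves": [[[0,0,0,0,0.04,0.2,-1],[0,0,0,0,0,0.25,-1],[0,0,0,0,0,0.12,-1],[0,0,0,0,0,0.06,-1],[0,0,0,0,0,0,-1],[0,0,0,0,0,0,0.1],[0,0,0,0,0,0,0.1],[0,0,0,0,0,0,0.1]]]}}

```text
time: 28.7
tool_pos: [0.4904, -0.3458, 0.0165]
tool_rot: [0.001, 1.0, 0.023, 0.001]
contact_force: [0.6, 0.3, -0.4]
gripper_width: 0.551
```

>>> {"op": "carry_out", "data": {"moves": [[[0,0,0,0,0,-0.2,0.1],[0,0,0,0,0,-0.4,0.1],[0,0,0,0,0,-0.6,0.1],[0,0,0,0,0,-0.6,1],[0,0,0,0,-0.2,-0.6,1],[0,0,0,0,-0.5,-0.3,1],[0,0,0,0,-0.7,0,1],[0,0,0,0,-0.4,0,1]]]}}

```text
time: 29.37
tool_pos: [0.4872, -0.2722, 0.1259]
tool_rot: [0.001, 1.0, 0.023, 0.002]
contact_force: [0.9, -0.4, -1.0]
gripper_width: 1.0
```

```bash
python3 -c "
from h import *
look('w16');go(.4895,-.183,.08)"
```

```text
table z 9.021015383409159e-05
[464.  19.] 1684 z 0.023 rect mm [ 626.4 -140.3] [26.4 22.6] 73.3 rgb [22. 16. 15.]
[264.  68.] 7988 z 0.056 rect mm [ 488.2 -185. ] [59.5 59.5] 2.7 rgb [169. 160. 161.]
[482. 257.] 2331 z 0.023 rect mm [ 681.8 -321. ] [22.7 64.8] 44.2 rgb [ 48.  81. 163.]
[247. 284.] 2527 z 0.019 rect mm [ 486.8 -360.2] [146.5 112.7] 3.9 rgb [198. 187. 185.]
[252. 280.] 1951 z 0.035 rect mm [ 488.1 -345.4] [35.  35.1] 69.6 rgb [201. 134. 106.]
[250. 331.] 859 z 0.034 rect mm [ 489.6 -394.6] [ 8.7 27.8] 87.4 rgb [133.  89.  72.]
t 29.42 pos [ 0.4864 -0.2696  0.1243] yaw 2.8 tilt [ 9.0e-04  1.2e-03 -1.0e+00] w 0.998 F [ 1.6  1.  -1.9] q6 -0.69
  turn z total 0.00 shares; shift total x 0.18 y -2.16 z 1.11
```

View pics/w16.png

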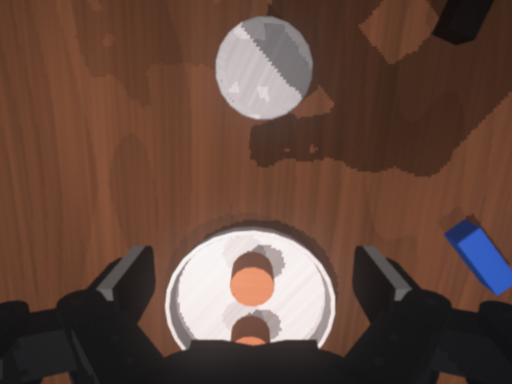

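Both slugs stand on the dish floor about 62 mm apart, tops at z=0.035. Now I'll weigh the near tin at (0.4895, -0.1835).

>>> {"op": "carry_out", "data": {"moves": [[[0,0,0,0,-0.4,0,1],[0,0,0,0.06,-0.6,0.2,1],[0,0,0,0.06,-0.6,0.4,1],[0,0,0,0,-0.4,0.4,1],[0,0,0,0,-0.1,0.1,1],[0,0,0,0,0,0,1],[0,0,0,0,0,0,1]]]}}

```text
time: 30.0
tool_pos: [0.4873, -0.1894, 0.0795]
tool_rot: [0.0, 1.0, 0.023, -0.0]
contact_force: [-0.8, -0.5, -0.3]
gripper_width: 0.999
```

```bash
python3 -c "
from h import *
go(.4895,-.1835,.009);look('w17')"
```

```text
t 30.00 pos [ 0.4873 -0.1894  0.0795] yaw 2.7 tilt [-1.e-04 -5.e-04 -1.e+00] w 0.999 F [-0.8 -0.5 -0.3] q6 -0.56
  turn z total 0.00 shares; shift total x 0.06 y -0.15 z 1.76
table z 3.4290752780274936e-05
[489. 123.] 3915 z 0.023 rect mm [ 631.5 -124.5] [59.3 23.8] 71.2 rgb [31. 25. 25.]
[258. 216.] 9849 z 0.056 rect mm [ 488.2 -184.6] [59.2 59.4] 55.7 rgb [207. 200. 200.]
[149. 266.] 318 z 0.100 rect mm [ 443.2 -191.5] [ 6.8 23.2] 18.5 rgb [64. 50. 45.]
[358. 266.] 325 z 0.100 rect mm [ 529.2 -187.8] [23.5  6.6] 76.9 rgb [64. 51. 46.]
```

View pics/w17.png

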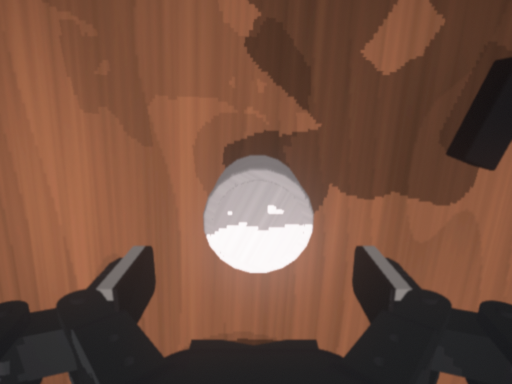

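The tin is centred between the open jaws, at pixel (258,225). Next: down, grip and lift 60 mm.

>>> {"op": "carry_out", "data": {"moves": [[[0,0,0,0.06,-0.15,0.2,1],[0,0,0,0,0,0.4,1],[0,0,0,0,0,0.5,1],[0,0,0,0,0,0.4,1],[0,0,0,0,0,0.2,1],[0,0,0,0,0,0.06,1],[0,0,0,0,0,0,-1],[0,0,0,0,0,0,-1]]]}}

```text
time: 30.72
tool_pos: [0.4902, -0.1835, 0.0099]
tool_rot: [0.0, 1.0, 0.023, 0.001]
contact_force: [0.4, -0.1, 0.2]
gripper_width: 0.746
```

>>> {"op": "carry_out", "data": {"moves": [[[0,0,0,0,0,0,-1],[0,0,0,0,0,0,-1],[0,0,0,0,0,0,-1],[0,0,0,0,0,0,-1]]]}}

```text
time: 31.05
tool_pos: [0.4905, -0.1835, 0.0104]
tool_rot: [0.001, 1.0, 0.023, 0.001]
contact_force: [-0.3, -0.0, 5.1]
gripper_width: 0.693
```

>>> {"op": "carry_out", "data": {"moves": [[[0,0,0,0,0,-0.2,-1],[0,0,0,0,0,-0.4,-1],[0,0,0,0,0,-0.4,-1],[0,0,0,0,0,-0.3,-1],[0,0,0,0,0,-0.2,-1],[0,0,0,0,0,0,-1],[0,0,0,0,0,0,-1],[0,0,0,0,0,0,-1]]]}}

```text
time: 31.72
tool_pos: [0.4887, -0.1825, 0.068]
tool_rot: [-0.0, 1.0, 0.023, -0.001]
contact_force: [-1.0, -0.1, -1.7]
gripper_width: 0.689
```

>>> {"op": "carry_out", "data": {"moves": [[[0,0,0,0,0,0,-1],[0,0,0,0,0,0,-1],[0,0,0,0,0,0,-1]]]}}

```text
time: 31.97
tool_pos: [0.4889, -0.1826, 0.0681]
tool_rot: [-0.0, 1.0, 0.023, -0.001]
contact_force: [-0.5, -1.0, -0.9]
gripper_width: 0.691
```

This one reads about 1 N, so it is the empty tin. I'll set it back down where it was.

```bash
python3 -c "
from h import *
from plant import *
f=grab_frame('side');cv2.imwrite('pics/s2.png',cv2.resize(f['frame'][120:330,120:420,::-1],None,fx=2.5,fy=2.5))
go(.489,-.183,.0105)"
```

```text
t 32.02 pos [ 0.489  -0.1827  0.0683] yaw 2.7 tilt [-1.e-03  5.e-04 -1.e+00] w 0.688 F [ 0.   0.1 -1.1] q6 -0.55
  turn z total 0.00 shares; shift total x 0.00 y 0.01 z 1.44
```

View pics/s2.png

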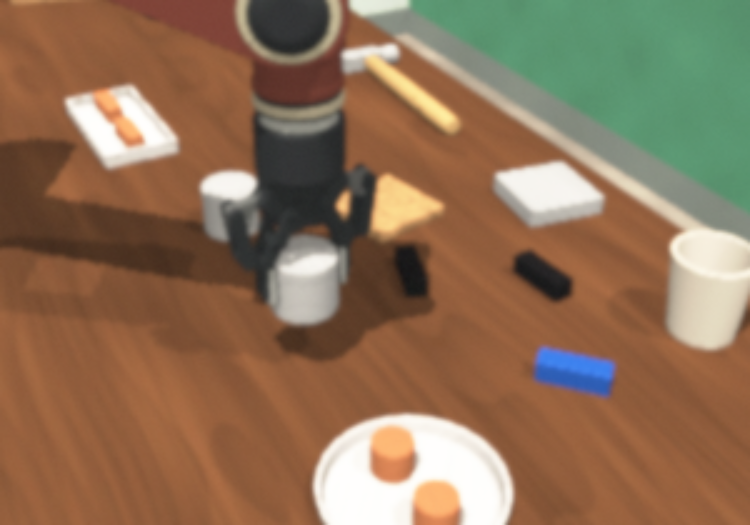

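The tin is clearly lifted at (305,285), and the bars and slugs are in place. Lowering it now.

>>> {"op": "carry_out", "data": {"moves": [[[0,0,0,0,0,0.3,-1],[0,0,0,0,0,0.4,-1],[0,0,0,0,0,0.4,-1],[0,0,0,0,0,0.24,-1],[0,0,0,0,0,0.1,-1],[0,0,0,0,0,0,-1],[0,0,0,0,0,0,-1]]]}}

```text
time: 32.6
tool_pos: [0.4894, -0.1829, 0.011]
tool_rot: [-0.0, 1.0, 0.023, -0.0]
contact_force: [0.2, 0.3, -1.7]
gripper_width: 0.683
```

>>> {"op": "carry_out", "data": {"moves": [[[0,0,0,0,0,0,1],[0,0,0,0,0,0,1],[0,0,0,0,0,0,1],[0,0,0,0,0,-0.2,1],[0,0,0,0,0,-0.5,1],[0,0,0,0,0,-0.7,1],[0,0,0,0,0,-0.7,1],[0,0,0,0,0,-0.6,1]]]}}

```text
time: 33.27
tool_pos: [0.4897, -0.183, 0.1218]
tool_rot: [0.0, 1.0, 0.023, 0.001]
contact_force: [0.6, 0.1, 0.4]
gripper_width: 0.998
```

```bash
python3 -c "
from h import *
look('w18');go(.5075,.0575,.12)"
```

```text
table z 1.563283745764643e-05
[490.   7.] 593 z 0.015 rect mm [648.1 -44.6] [25.5  9.8] 2.9 rgb [151. 110.  80.]
[453. 119.] 3602 z 0.023 rect mm [ 632.  -121.9] [64.5 23.6] 71.3 rgb [36. 28. 27.]
[253. 204.] 6533 z 0.056 rect mm [ 488.1 -184.1] [59.5 59. ] 53.9 rgb [223. 217. 217.]
[243. 330.] 828 z 0.019 rect mm [ 484.8 -309.4] [80.5 13. ] 2.4 rgb [182. 173. 172.]
t 33.32 pos [ 0.4928 -0.1846  0.1276] yaw 2.7 tilt [ 0.0096 -0.0052 -0.9999] w 1.000 F [ 2.9 -0.8  3.3] q6 -0.55
  turn z total 0.00 shares; shift total x 0.65 y -6.03 z 0.16
```

View pics/w18.png

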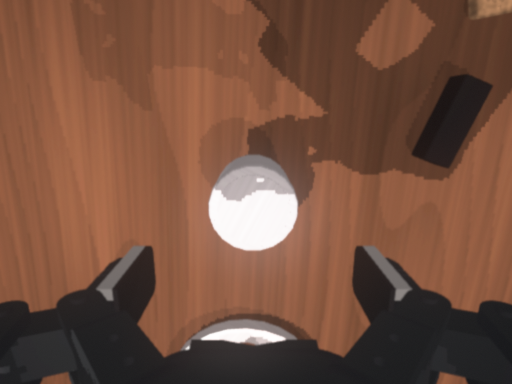

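The empty tin stands upright on the bench at (253,208). I'll go to the other tin.

>>> {"op": "carry_out", "data": {"moves": [[[0,0,0,0,-0.4,0,1],[0,0,0,0.1,-0.7,0,1],[0,0,0,0.1,-0.8,0,1],[0,0,0,0.1,-0.8,0,1],[0,0,0,0.1,-0.8,0,1],[0,0,0,0.1,-0.8,0,1],[0,0,0,0.1,-0.8,0.2,1],[0,0,0,0.1,-0.5,0.4,1]]]}}

```text
time: 33.98
tool_pos: [0.5088, 0.0447, 0.0981]
tool_rot: [-0.0, 1.0, 0.024, 0.003]
contact_force: [0.9, -1.0, -0.3]
gripper_width: 0.997
```

>>> {"op": "carry_out", "data": {"moves": [[[0,0,0,0,-0.3,0.3,1],[0,0,0,0,0,0.1,1],[0,0,0,0,0,0,1],[0,0,0,0,0,0,1]]]}}

```text
time: 34.32
tool_pos: [0.5063, 0.0532, 0.0793]
tool_rot: [0.0, 1.0, 0.023, -0.0]
contact_force: [-1.7, 0.2, 0.6]
gripper_width: 0.999
```

```bash
python3 -c "
from h import *
look('w19');go(.508,.0575,.009)"
```

```text
table z 4.213889897614065e-05
[257. 218.] 9850 z 0.056 rect mm [506.7  56.5] [59.7 59. ] 69.4 rgb [214. 207. 208.]
[467. 261.] 7503 z 0.015 rect mm [654.9  15.1] [63.9 69.1] 13.8 rgb [243. 206. 150.]
[149. 266.] 329 z 0.100 rect mm [462.1  51.3] [ 6.8 23.1] 18.5 rgb [70. 55. 50.]
[358. 265.] 342 z 0.100 rect mm [548.   54.9] [23.1  6.9] 76.1 rgb [68. 54. 50.]
t 34.37 pos [0.5068 0.053  0.0798] yaw 2.6 tilt [ 6.e-04 -5.e-04 -1.e+00] w 1.002 F [ 0.1  0.2 -0.2] q6 -0.09
  turn z total 0.00 shares; shift total x 0.03 y -0.11 z 1.77
```

View pics/w19.png

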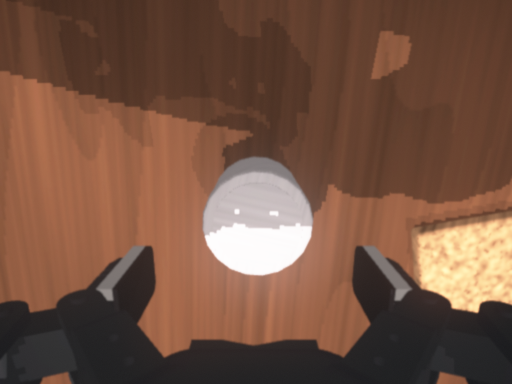

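>>> {"op": "carry_out", "data": {"moves": [[[0,0,0,0.03,-0.11,0.2,1],[0,0,0,0,0,0.4,1],[0,0,0,0,0,0.5,1],[0,0,0,0,0,0.4,1],[0,0,0,0,0,0.2,1],[0,0,0,0,0,0.06,1],[0,0,0,0,0,0,-1],[0,0,0,0,0,0,-1]]]}}

```text
time: 35.03
tool_pos: [0.5083, 0.0584, 0.0098]
tool_rot: [0.0, 1.0, 0.023, 0.001]
contact_force: [0.0, 0.0, 0.4]
gripper_width: 0.749
```

>>> {"op": "carry_out", "data": {"moves": [[[0,0,0,0,0,0,-1],[0,0,0,0,0,0,-1],[0,0,0,0,0,0,-1],[0,0,0,0,0,0,-1]]]}}

```text
time: 35.37
tool_pos: [0.5085, 0.0585, 0.0103]
tool_rot: [0.0, 1.0, 0.023, 0.001]
contact_force: [-2.3, -1.8, 6.2]
gripper_width: 0.691
```

>>> {"op": "carry_out", "data": {"moves": [[[0,0,0,0,0,-0.2,-1],[0,0,0,0,0,-0.4,-1],[0,0,0,0,0,-0.5,-1],[0,0,0,0,0,-0.4,-1],[0,0,0,0,0,-0.2,-1],[0,0,0,0,0,0,-1],[0,0,0,0,0,0,-1],[0,0,0,0,0,0,-1]]]}}

```text
time: 36.03
tool_pos: [0.5061, 0.0587, 0.0753]
tool_rot: [-0.0, 1.0, 0.023, -0.001]
contact_force: [-0.6, -1.0, -4.4]
gripper_width: 0.686
```

```bash
python3 -c "
from h import *
go(.6735,.0075,.08)"
```

```text
t 36.03 pos [0.5061 0.0587 0.0753] yaw 2.6 tilt [-2.7e-03  1.0e-04 -1.0e+00] w 0.686 F [-0.6 -1.  -4.4] q6 -0.08
  turn z total 0.00 shares; shift total x 4.12 y 1.47 z -0.13
```

About 4.4 N, so this is the full tin. Carrying it to the pad.

>>> {"op": "carry_out", "data": {"moves": [[[0,0,0,0.3,0.1,-0.1,-1],[0,0,0,0.5,0.2,0,-1],[0,0,0,0.6,0.2,0,-1],[0,0,0,0.7,0.25,0,-1],[0,0,0,0.7,0.25,0,-1],[0,0,0,0.6,0.2,0,-1],[0,0,0,0.4,0.15,0,-1],[0,0,0,0.2,0.1,0,-1]]]}}

```text
time: 36.7
tool_pos: [0.6708, 0.0074, 0.0788]
tool_rot: [-0.0, 1.0, 0.023, -0.001]
contact_force: [-0.4, -0.2, -3.7]
gripper_width: 0.691
```

>>> {"op": "carry_out", "data": {"moves": [[[0,0,0,0,0,0.2,-1],[0,0,0,0,0,0.3,-1],[0,0,0,0,0,0.2,-1],[0,0,0,0,0,0,-1],[0,0,0,0,0,0,-1],[0,0,0,0,0,0,-1]]]}}

```text
time: 37.2
tool_pos: [0.6693, 0.0084, 0.0527]
tool_rot: [-0.0, 1.0, 0.023, -0.0]
contact_force: [0.3, -0.1, -3.9]
gripper_width: 0.687
```

```bash
python3 -c "
from h import *
go(.6735,.008,.0255);look('w20')"
```

```text
t 37.20 pos [0.6693 0.0084 0.0527] yaw 2.7 tilt [-5.e-04  1.e-04 -1.e+00] w 0.687 F [ 0.3 -0.1 -3.9] q6 -0.15
  turn z total 0.00 shares; shift total x 0.10 y 0.02 z 0.68
table z 5.307294871891022e-05
[256. 244.] 34358 z 0.098 rect mm [668.2  13.4] [84.4 46.4] 2.3 rgb [167. 147. 135.]
[493. 287.] 2527 z 0.023 rect mm [814.2 -30.5] [19.7 49.7] 13.6 rgb [202. 196. 196.]
```

View pics/w20.png

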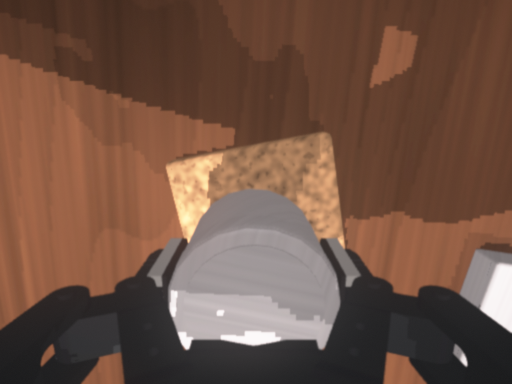

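>>> {"op": "carry_out", "data": {"moves": [[[0,0,0,0.06,0,0.15,-1],[0,0,0,0.04,0,0.22,-1],[0,0,0,0,0,0.17,-1],[0,0,0,0,0,0.08,-1],[0,0,0,0,0,0.04,-1],[0,0,0,0,0,0,-1],[0,0,0,0,0,0,-1]]]}}

```text
time: 37.83
tool_pos: [0.6739, 0.0082, 0.0263]
tool_rot: [-0.0, 1.0, 0.023, -0.0]
contact_force: [-0.6, 0.1, -3.3]
gripper_width: 0.691
```

```bash
python3 -c "
from h import *
go(.6735,.008,.0245)"
```

```text
t 37.83 pos [0.6739 0.0082 0.0263] yaw 2.6 tilt [-2.e-04  0.e+00 -1.e+00] w 0.691 F [-0.6  0.1 -3.3] q6 -0.14
  turn z total 0.00 shares; shift total x -0.01 y 0.01 z 0.05
```

>>> {"op": "carry_out", "data": {"moves": [[[0,0,0,0,0,0.03,-1],[0,0,0,0,0,0.03,-1],[0,0,0,0,0,0,-1],[0,0,0,0,0,0,-1]]]}}

```text
time: 38.17
tool_pos: [0.6742, 0.0082, 0.0244]
tool_rot: [0.0, 1.0, 0.023, 0.0]
contact_force: [0.9, -0.2, -4.2]
gripper_width: 0.685
```

>>> {"op": "carry_out", "data": {"moves": [[[0,0,0,0,0,0.03,-1],[0,0,0,0,0,0,-1],[0,0,0,0,0,0,-1]]]}}

```text
time: 38.42
tool_pos: [0.6742, 0.0082, 0.0244]
tool_rot: [0.0, 1.0, 0.023, 0.0]
contact_force: [-5.3, 0.1, 6.8]
gripper_width: 0.686
```

The force has flipped to +6.8 N, so the tin is seated on the pad. Release, back off and check.

>>> {"op": "carry_out", "data": {"moves": [[[0,0,0,0,0,-0.02,-1],[0,0,0,0,0,0,1],[0,0,0,0,0,0,1],[0,0,0,0,0,0,1],[0,0,0,0,0,0,1],[0,0,0,0,0,-0.2,1],[0,0,0,0,0,-0.4,1],[0,0,0,0,0,-0.6,1]]]}}

```text
time: 39.08
tool_pos: [0.6723, 0.0084, 0.0706]
tool_rot: [-0.0, 1.0, 0.023, -0.002]
contact_force: [0.2, 0.4, -0.3]
gripper_width: 0.996
```

>>> {"op": "carry_out", "data": {"moves": [[[0,0,0,0,0,-0.7,1],[0,0,0,0,0,-0.8,1],[0,0,0,0,0,-0.7,1],[0,0,0,0,0,-0.4,1],[0,0,0,0,0,-0.2,1],[0,0,0,0,0,0,1],[0,0,0,0,0,0,1],[0,0,0,0,0,0,1]]]}}

```text
time: 39.75
tool_pos: [0.6729, 0.0083, 0.1818]
tool_rot: [-0.0, 1.0, 0.023, -0.002]
contact_force: [0.4, -0.3, -1.0]
gripper_width: 0.999
```

```bash
python3 - <<'E'
from h import *
go(.6735,.008,.15);look('w21')
from plant import *
for n in ("scene","side"):
    f=grab_frame(n);cv2.imwrite(f'pics/{n}3.png',cv2.resize(f['frame'][100:330,60:420,::-1],None,fx=2.2,fy=2.2))
    W=cloud(f)
    for m,st,c in comps(np.isfinite(W[...,2])&(W[...,0]>.3)&(W[...,0]<.75)&(abs(W[...,1])<.48)&(W[...,2]>0.008)&(W[...,2]<0.09),60):
        P=W[m];zt=np.percentile(P[:,2],97);top=P[P[:,2]>zt-.005];r=cv2.minAreaRect((top[:,:2]*1000).astype(np.float32))
        print(n,c.round(),"%.3f"%zt,np.round(r[0]),np.round(r[1]),round(r[2]))
E
```

```text
t 39.75 pos [0.6729 0.0083 0.1818] yaw 2.6 tilt [-3.e-03  3.e-04 -1.e+00] w 0.999 F [ 0.4 -0.3 -1. ] q6 -0.14
  turn z total 0.00 shares; shift total x 0.02 y 0.01 z 0.80
table z 2.2882613590902157e-05
[463.  21.] 1432 z 0.026 rect mm [842.8 151.2] [19.2 30.5] 1.8 rgb [149. 115.  82.]
[255. 177.] 9304 z 0.070 rect mm [673.1   6.1] [59.1 59.3] 1.2 rgb [221. 194. 172.]
[432. 242.] 7111 z 0.023 rect mm [849.7 -55.8] [89.2 90.9] 83.4 rgb [230. 223. 223.]
[212. 296.] 1304 z 0.023 rect mm [ 632.8 -121.5] [64.  22.1] 71.4 rgb [57. 46. 44.]
[314. 333.] 360 z 0.023 rect mm [ 743.3 -165.5] [21.6 20.6] 4.9 rgb [41. 32. 31.]
[ 57. 379.] 244 z 0.056 rect mm [ 481.2 -198.6] [32.3 13.6] 13.6 rgb [225. 217. 217.]
scene [335. 159.] 0.027 [463. 352.] [ 27. 156.] 4
scene [193. 193.] 0.057 [ 491. -182.] [56. 60.] 90
scene [128. 212.] 0.035 [ 491. -408.] [33. 34.] 12
scene [142. 208.] 0.035 [ 490. -343.] [34. 37.] 90
scene [269. 219.] 0.070 [676.   7.] [58. 58.] 3
scene [225. 222.] 0.024 [ 635. -120.] [63. 25.] 71
scene [160. 252.] 0.024 [ 684. -320.] [24. 65.] 43
scene [213. 253.] 0.024 [ 743. -187.] [15. 63.] 3
side [168. 170.] 0.031 [461. 351.] [ 24. 157.] 2
side [273. 197.] 0.072 [672.   9.] [58. 57.] 74
side [284. 227.] 0.026 [ 632. -118.] [65. 22.] 71
side [335. 229.] 0.026 [ 740. -187.] [65. 19.] 90
side [242. 251.] 0.058 [ 488. -182.] [59. 58.] 13
side [349. 267.] 0.026 [ 682. -319.] [24. 65.] 45
side [283. 311.] 0.037 [ 488. -344.] [35. 33.] 62
side [294. 324.] 0.037 [ 489. -407.] [38. 33.] 59
```

View pics/w21.png

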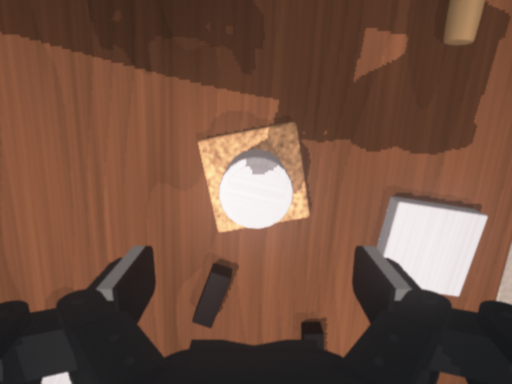

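View pics/scene3.png

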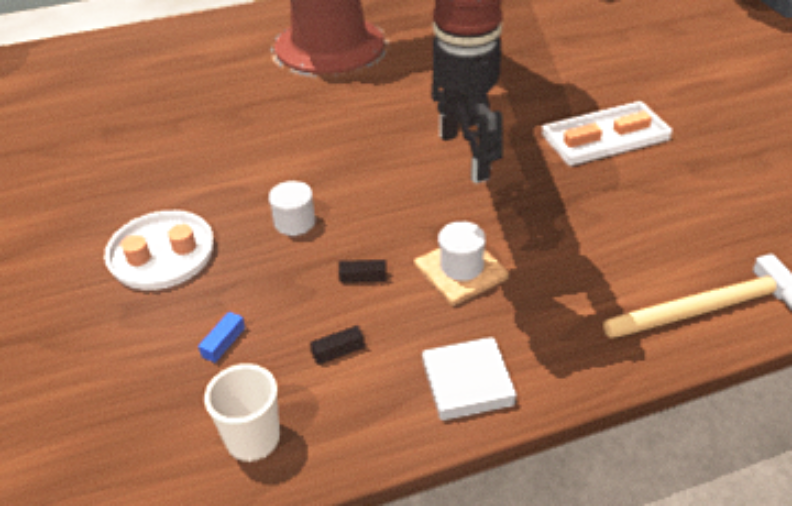

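View pics/side3.png

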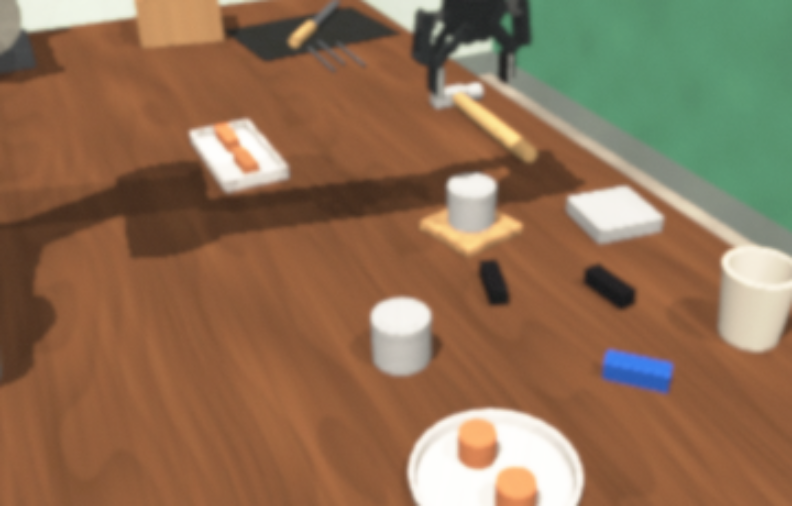

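Everything is in place. In each camera the full tin sits within about 1 mm of the pad centre. Handing in.

```bash
python3 -c "
from plant import ticket
print(ticket.job_done())"
```

```text
the job is handed in; nothing more can be done
None
```

The job is done and handed in at about 40 s of the 134 s allowed. I worked in the order asked: bars, then slugs, then tins.

- **Bars:** both copper bars lie flat, end to end, on the tray floor, with their tops at about 27 mm. I didn't touch the black and blue look-alikes.
- **Slugs:** both stand on the dish floor about 64 mm apart, with their tops at about 35 mm.
- **Tins:** I lifted both. The one at (0.49, -0.18) read about 1 N, so it is empty, and I set it back upright on the bare bench. The one at (0.508, 0.058) read about 4 N, so it is full, and it now stands upright in the middle of the cork pad.

The last pictures from all three cameras agreed with this. The scene and side cameras each put the full tin within about 1 mm of the pad centre they had measured at the start. The gripper was open, clear of everything, and read almost no force. No check failed; the cameras disagreed with each other by only 2 to 4 mm, roughly what their calibration allows.

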